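# Seat the cleaning jar on its drive pegs and clip it down

## Task

Put the jewellery-cleaning jar (the one with the straight grip bar on its lid) back on the cleaning machine: turn it until it drops fully home, flat on the drive platform with the pegs in its foot. Then push the machine's sprung side clip in so that it snaps over the rim of the jar's lid and holds by itself. Keep the jar upright, and leave the other things on the desk where they stand.

Things in the scene. Friction and masses are not known exactly. Their poses are not given: they have to be found in the camera images.
- jar: Cleaning jar, closed, 117 mm tall, 0.25-0.6 kg. Origin: centre of its underside, z up. Grey square foot 66x66 mm, 18 mm thick; white round body 90 mm wide; grey lid. Foot's underside: central hole 22 mm wide and four holes 12 mm wide centred 22 mm from the axis along the jar's +x, +y, -x, -y, all 18 mm deep. May have swapped places with the storage jar.
- jar_grip (a point): On the jar's axis, 107 mm above its underside, in the lid's grip bar: 54 mm long along x, 14 mm thick along y, rising from the lid's flat top (z = 86 mm of the jar) to 117 mm. Grip it from above across the thickness. Along the lid's edge runs a round bead, outer radius 50.5 mm, top 5.5 mm above the flat.
- machine: Cleaning machine, fixed to the desk. Origin under its centre; front looks to -x, clip on its +y side. White housing 150 mm (x) by 130 mm (y), 60 mm tall, with a round aluminium drive platform, 92 mm wide, on top.
- seat (a point): Centre of the platform's top face, 66 mm above the desk, on the machine's axes; the seated jar's origin lies here. From it rise a central spigot (19 mm wide, 12 mm straight then tapered to 13 mm; 16 mm high) and four pegs (9 mm wide, 8 mm high, tapered tips) at 22 mm radius, 90 degrees apart. The platform stands at any angle, which is not reported.
- spigot_tip (a point): Top of the central spigot, 16 mm above the seat. Once the spigot is in the central hole, the jar rides on the peg tips 8 mm above home; turn it (at most a quarter turn, play about 4 degrees each way) under light pressure, 5 to 10 N, until it drops. The platform's drive is stiff (0.6 N m) and does not follow. Any of the four ways round is right.
- clip (a joint): Hinge of the sprung side clip, rad: 0 pushed fully in, 0.4 its sprung-open rest, leaning out. Axis along the machine's x, 72 mm from the seat's axis towards +y, 16 mm below the seat. An upright steel arm, 24 mm wide, with a sprung head. Pushed in with about 5 to 15 N, its nose rides over the lid's bead at about 0.1 rad, drops behind it and then stays by itself below 0.065.
- clip_push (a point): Centre of the outer face of the clip's thumb pad (34 mm wide, 26 mm tall): push it towards the jar. Moves with the clip; its y points outwards. With the clip fully in, it lies 80 mm from the seat's axis on the machine's +y side, 63 mm above the seat.
- clip_nose (a point): Underside of the clip's nose, a free-turning steel roller 16 mm long and 8 mm thick that reaches in over the lid. Clipped, it lies inside the lid's bead. If the jar is missing or not fully home it does not catch and the clip springs back.
- storage_jar: Bystander: a shorter storage jar of the same plastics, 84 mm wide, 82 mm tall, with a small round knob on its lid. Origin under its centre.
- weight: Bystander: steel check weight, 38 mm in diameter, 60 mm tall. Origin under its centre.
- bottle_a: Bystander: dropper bottle, 25 mm in diameter, 66 mm tall. Origin under its centre.
- bottle_b: Bystander: a second dropper bottle, 25 mm in diameter, 66 mm tall. Origin under its centre.
- ring_box: Bystander: blue ring box, 56 x 56 mm, 43 mm tall. Origin under its centre.
- loupe: Bystander: small folding loupe lying flat, 56 mm long, 18 mm tall. Origin under its round lens barrel.
- touchstone: Bystander: flat dark testing stone, 100 x 45 x 12 mm. Origin under its centre.

How it is judged:
By the outcome, as a careful person would: the job done as asked, in the order asked, and still so for the second after the job is handed in, with the robot touching nothing.
It also fails if it takes over 61 s, if anything falls off the work surface, if the arm or the gripper's body presses on something with over 40 N, if the wrist force passes 120 N, or if a joint passes its speed limit or range.

## Robot

A 7-joint arm with a two-finger parallel gripper is mounted at the origin on the work surface. World frame = base frame: x ahead of the robot, y to its left, z up, the work surface at z = 0. Lengths are in m, angles in degrees, forces in N, time in s.
With the tool pointing down it reaches from about 0.425 to 0.875 m from the base axis. Payload 4.7 kg.
Tool frame: the origin (TCP) lies between the finger pads; the fingertips stand 14 mm ahead of it and the grasp point (between the pads) lies 5 mm behind it (env.tip_reach is the distance from the TCP to the fingertips, in m); z points along the fingers, y is the direction in which the jaws open and shut (so a half turn about z gives the same grasp; the last joint's range is limited). The gripper opens to 87 mm and grips with 3 to 60 N. Pads are 19 mm wide; open, the fingers measure 117 mm over their backs; the gripper's body (75 mm by 190 mm) begins 51 mm behind the grasp point.
Start: joints at [-72.072, 18.392, -4.016, 83.108, 1.295, 78.541, -3.26], TCP at [0.191, 0.621, 0.237] pointing down, gripper open.
Joint ranges: [-163.93, 163.93], [-17.29, 119.83], [-79.2, 71.16], [3.27, 140.29], [-89.18, 269.18], [5.43, 117.66], [-154.24, 154.24]. Speed limits (degrees/s): [147.25, 147.25, 180, 180, 180, 180, 180].

## Interface

Orientations are given as [roll, pitch, yaw] about the fixed x, y, z axes, in that order (R = Rz(yaw) Ry(pitch) Rx(roll)).
In Python, from cell import env gives the robot as it stands. The module is installed in compiled form; this text tells all that it offers.
- The arm moves only by the shell command python3 -m pendant 'ROWS' [FORCE]. ROWS is JSON, a list of rows, each an object of numbers: "rx", "ry", "rz": the turn, a rotation vector about the tool's x, y, z in degrees; "tx", "ty", "tz": the shift along the tool's x, y, z in mm; "jaw": the finger opening in mm, from 0 to 87. In form: [{"rx": .., "ry": .., "rz": .., "tx": .., "ty": .., "tz": .., "jaw": ..}, ...]. A call has 1 to 20 rows; each row shifts and turns the commanded pose from where the row before left it, along the tool's axes as they then stand; what a row does not reach is not made up. A row lasts 1/12 s, in which the tool goes at most 41.7 mm and 7.16 degrees, less where a joint would pass 70% of its speed; a pose out of reach is approached as far as the arm can. A call with a gripper value outside its range is refused whole. The fingers move at their own pace and stop on an object; FORCE is the grip in N (left out, the last holds). Time passes only in rows, so rows that do not move let the fingers close. It gives the time, the measured TCP pose, the force and the opening at its end, in the units of the state.
- env.get_obs(): the state, without advancing time (a new reading comes with each control period).
- env.read_camera(name): name is "scene" or "side" or "wrist"; returns a dict with "img" (384x512x3 uint8, red, green, blue), "range_z" (384x512 float32, m along the optical axis (not along the pixel's ray), 0 where there is no reading), "vertical_fov" (degrees; the focal length in pixels is half the picture's height over the tangent of half this angle, whatever the lens; pixels are square), "cx", "cy" (the principal point, pixels), "world_to_cam" (4x4, takes a point from world to camera coordinates). Camera axes: x right, y up, looking along -z (the intrinsics and any distortion apply to the point x, -y, -z); pixel columns grow to the right and rows downward; lengths in m; the calibration is good to about 2 mm. A picture is of the moment at which its call begins.
- env.sign_off(): hands the job in, once; it reports no verdict.
The state is a dict: "time_s": time; "qpos": joint angles; "joint_velocities": joint speeds; "effort": joint torques, N m; "tool_pos": TCP position; "tool_rot": TCP orientation; "force": force on the tool from outside, world axes, zero at the start; "wrist_torque": the same for the moment, N m; "grip_width": finger opening in m.
Only numpy, scipy, OpenCV 4.12 (cv2) and the standard library are available. Lean on these libraries where they do the work, as an engineer would, in place of code of your own. Each camera call takes 0.05 s, during which the arm holds its last target.

## Working session

There is one attempt and no reset: what is moved stays moved. The work goes in short steps, Python scripts to look and compute and a shell command to move; the robot and the scene stay as the last step left them, time stands still between calls to the robot, and variables do not carry over. Pictures are saved under pics/ and viewed, and the job is handed in when it is done.

```bash
mkdir -p pics; cat > h.py <<'E'
import numpy as np, cv2
from cell import env
def cam(n):
    c=env.read_camera(n); c['f']=c['img'].shape[0]/2/np.tan(np.radians(c['vertical_fov']/2)); return c
def save(c,name,scale=1.5):
    cv2.imwrite('pics/'+name,cv2.resize(c['img'][:,:,::-1],None,fx=scale,fy=scale))
def px2w(c,u,v,d):
    p=np.array([(u-c['cx'])/c['f']*d,-(v-c['cy'])/c['f']*d,-d,1]); return (np.linalg.inv(c['world_to_cam'])@p)[:3]
def cloud(c):
    v,u=np.mgrid[0:384,0:512]; d=c['range_z']
    P=np.stack([(u-c['cx'])/c['f']*d,-(v-c['cy'])/c['f']*d,-d,np.ones_like(d)],-1)
    W=P@np.linalg.inv(c['world_to_cam']).T; W=W[...,:3]; W[d==0]=np.nan; return W
def w2px(c,p):
    q=c['world_to_cam']@np.r_[p,1]; return c['cx']+c['f']*q[0]/-q[2], c['cy']+c['f']*(-q[1])/-q[2]
E
python3 - <<'E'
from h import *
o=env.get_obs(); print(o)
for n in('scene','side','wrist'):
    c=cam(n); save(c,n+'0.png'); print(n,{k:v for k,v in c.items() if k not in('img','range_z')}, (c['range_z']>0).mean()); np.savez(n+'0.npz',**c)
E
```

```text
{'time_s': 0.0, 'qpos': array([-72.07299748,  18.43805632,  -4.01535372,  83.17315709,
         1.29619504,  78.54134038,  -3.25967733]), 'joint_velocities': array([ 0.03930762,  0.05710382, -0.01624137, -0.05450843, -0.07262132,
        0.0532756 ,  0.01398037]), 'effort': array([-2.23014190e-04, -4.91287494e+01, -4.03892007e-01, -3.12529421e+01,
       -6.38487772e-02,  4.39742999e-02,  1.68816932e-04]), 'tool_pos': array([0.1912377 , 0.62069058, 0.23548814]), 'tool_rot': array([-1.79892753e+02,  6.94211684e-03,  1.62883107e+02]), 'force': array([-0.40334907,  0.14177775, -0.67920896]), 'wrist_torque': array([ 0.02664744, -0.00021609,  0.02365765]), 'grip_width': 0.08721344135663825}
scene {'vertical_fov': 53.52143474627054, 'cx': 259.46552998746716, 'cy': 186.59382252968254, 'world_to_cam': array([[-0.65946051,  0.75172188,  0.00510371,  0.36939186],
       [-0.53883572, -0.47741487,  0.69406852,  0.24402038],
       [ 0.52418308,  0.45496072,  0.71989085, -1.24970378],
       [ 0.        ,  0.        ,  0.        ,  1.        ]]), 'f': np.float64(380.74380867271054)} 0.9958699544
[... 214 characters left out ...]
086171, -0.26479777],
       [-0.33787106, -0.61439667,  0.7129936 , -1.1679136 ],
       [ 0.        ,  0.        ,  0.        ,  1.        ]]), 'f': np.float64(455.63422621952105)} 0.99609375
wrist {'vertical_fov': 70.30054509304472, 'cx': 255.92358453572302, 'cy': 192.48088173030249, 'world_to_cam': array([[ 2.94256491e-01,  9.55726122e-01, -8.35357501e-04,
        -6.49766823e-01],
       [-9.22956727e-01,  2.83940056e-01, -2.59863280e-01,
         3.18598114e-02],
       [-2.48120934e-01,  7.72374558e-02,  9.65645058e-01,
        -3.90195008e-01],
       [ 0.00000000e+00,  0.00000000e+00,  0.00000000e+00,
         1.00000000e+00]]), 'f': np.float64(272.6794766348075)} 0.9844919840494791
```

View pics/scene0.png

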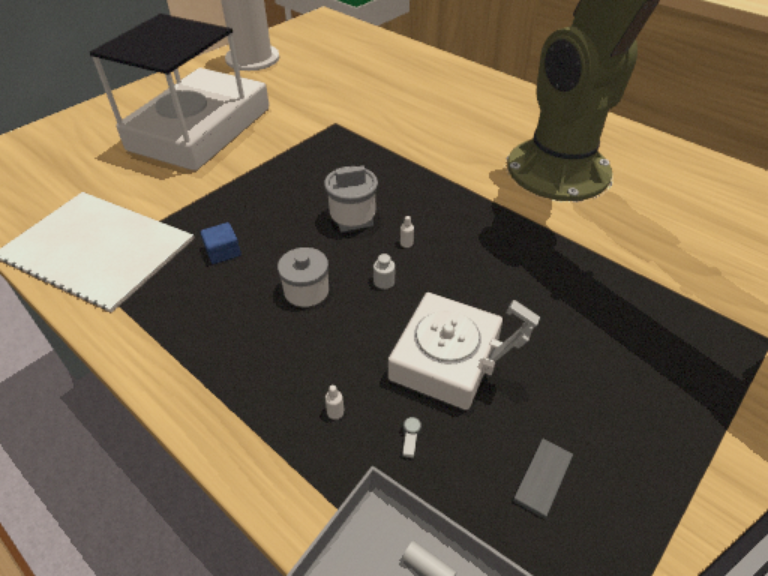

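View pics/side0.png

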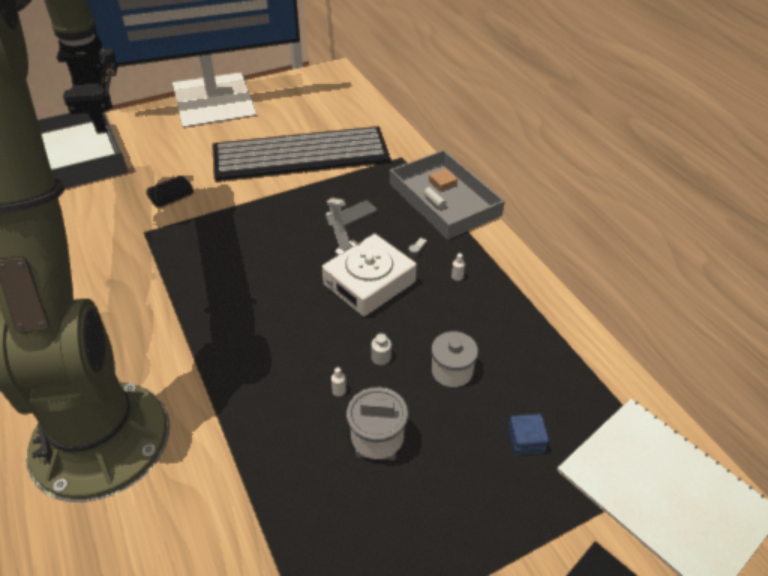

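View pics/wrist0.png

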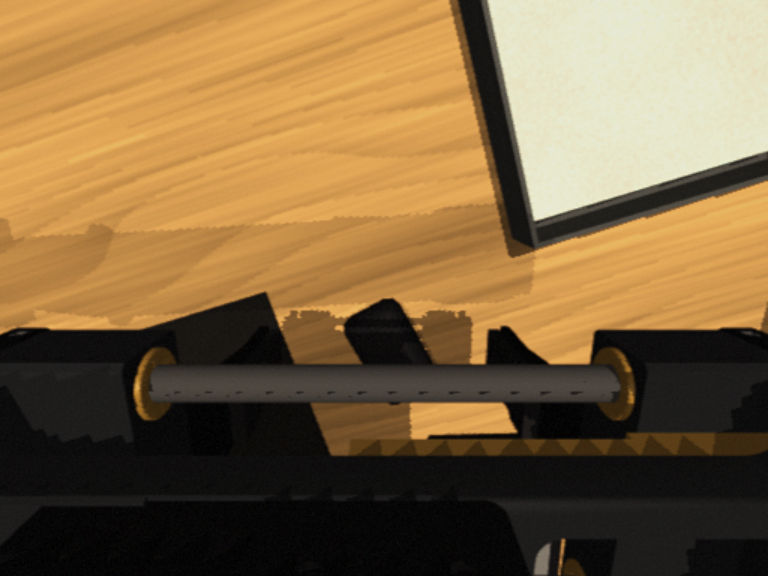

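The scene view (768-wide picture) shows the jar with the bar at (351,195), the storage jar at (303,275), and the machine at (447,345) with its clip leaning out at (520,325). The side view shows the jar at (378,420) and the machine at (369,270). Next I'll measure them.

```bash
python3 - <<'E'
from h import *
for n in('scene','side'):
    c=dict(np.load(n+'0.npz')); c['f']=float(c['f']); W=cloud(c)
    if n=='scene': pts=dict(bar=(350,176),lid=(345,191),storknob=(303,259),stor=(290,266),weight=(384,260),ba=(407,222),bb=(334,391),spig=(447,328),plat=(425,340),padtop=(524,312),mat=(600,300),box=(220,236),hous=(410,370))
    else: pts=dict(bar=(378,408),lid=(378,398),storknob=(456,345),weight=(381,341),ba=(338,374),bb=(459,260),spig=(370,258),plat=(355,262),padtop=(337,203),mat=(250,300),box=(530,425))
    print(n)
    for k,(x,y) in pts.items():
        u,v=int(x/1.5),int(y/1.5); print(k,W[v,u].round(4))
    # jar: high points in region
    j=W[int(pts['bar'][1]/1.5),int(pts['bar'][0]/1.5)]
    near=np.linalg.norm(W[...,:2]-j[:2],axis=-1)<.075
    for lo,hi,l in((.105,.125,'bar'),(.08,.1,'lid')):
        P=W[near&(W[...,2]>lo)&(W[...,2]<hi)]; print(l,len(P),P.mean(0).round(4),np.median(P[:,2]).round(4),P.min(0).round(4),P.max(0).round(4))
        if l=='bar':
            T=P[P[:,2]>np.percentile(P[:,2],90)-.003][:,:2].astype(np.float32); r=cv2.minAreaRect(T); print(r, np.percentile(P[:,2],[50,90,99]))
            b=cv2.boxPoints(r); print(b.round(4).tolist())
        else:
            q=P[:,:2]; A=np.c_[2*q,np.ones(len(q))]
    s=W[int(pts['spig'][1]/1.5),int(pts['spig'][0]/1.5)]
    near=np.linalg.norm(W[...,:2]-s[:2],axis=-1)<.1
    for lo,hi,l in((.0775,.095,'spig'),(.063,.069,'plat'),(.055,.0625,'hous'),(.1,.2,'clip')):
        m=near&(W[...,2]>lo)&(W[...,2]<hi)
        P=W[m]; print(l,len(P),P.mean(0).round(4),np.median(P[:,2]).round(4))
        if l!='spig' and len(P)>5: r=cv2.minAreaRect(P[:,:2].astype(np.float32)); print(r)
E
```

```text
scene
bar [ 0.4237 -0.2177  0.1045]
lid [nan nan nan]
storknob [ 0.6157 -0.1387  0.0824]
stor [ 0.6306 -0.1582  0.0635]
weight [ 0.512  -0.0543  0.0582]
ba [ 0.4064 -0.0932  0.052 ]
bb [0.7536 0.0675 0.0638]
spig [0.5738 0.1239 0.0798]
plat [0.6034 0.1065 0.0652]
padtop [0.5475 0.2205 0.1649]
mat [ 0.2943  0.2494 -0.0014]
box [ 0.65   -0.3292  0.0418]
hous [0.653  0.1196 0.0547]
bar 113 [ 0.4225 -0.2176  0.1132] 0.1145 [ 0.3967 -0.2362  0.1052] [ 0.4453 -0.2012  0.1196]
((0.42104029655456543, -0.21936169266700745), (0.014668245799839497, 0.05257892608642578), 59.039466857910156) [0.11446511 0.11678558 0.11821951]
[[0.39469999074935913, -0.21209999918937683], [0.4397999942302704, -0.23919999599456787], [0.4474000036716461, -0.22660000622272491], [0.40230000019073486, -0.19949999451637268]]
lid 509 [ 0.4284 -0.2114  0.0877] 0.0872 [ 0.372  -0.2687  0.0802] [ 0.4713 -0.1684  0.0997]
spig 79 [0.5642 0.1669 0.0834] 0.0814
plat 933 [0.5751 0.1278 0.0651] 0.065
((0.5662294626235962, 0.135894775390625), (0.09958644211292267, 0.11583825945854187), 49.05256271362305)
hous 2031 [0.5815 0.134  0
[... 880 characters left out ...]
[0.43709999322891235, -0.24169999361038208], [0.4449999928474426, -0.2281000018119812], [0.39910000562667847, -0.20180000364780426]]
lid 948 [ 0.4166 -0.2247  0.088 ] 0.0877 [ 0.3684 -0.2709  0.0806] [ 0.4684 -0.172   0.0995]
spig 59 [0.5533 0.1817 0.0845] 0.0833
plat 447 [0.5704 0.1231 0.0657] 0.0655
((0.5648187398910522, 0.1368331015110016), (0.1404908448457718, 0.1322765052318573), 6.897301197052002)
hous 918 [0.5656 0.1189 0.0594] 0.0596
((0.5692299604415894, 0.13073232769966125), (0.15163853764533997, 0.1506395787000656), 16.433229446411133)
clip 54 [0.5457 0.2051 0.1462] 0.1649
((0.5464472770690918, 0.20360051095485687), (0.023394430056214333, 0.020365413278341293), 11.620012283325195)
```

```bash
python3 - <<'E'
from h import *
c=dict(np.load('wrist0.npz')); M=np.linalg.inv(c['world_to_cam']); print(M[:3,3], 'view',-M[:3,2])
t=np.array([.1912,.6207,.2355]); y=np.radians(162.88); X=np.array([np.cos(y),np.sin(y),0]);Y=np.array([np.sin(y),-np.cos(y),0]);d=M[:3,3]-t; print('tool frame offset',d@X,d@Y,-d[2])
# direction of 180x96 px (clear upper centre)
for v in (60,100,150): 
    r=np.array([0,-(v-c['cy'])/c['f'],-1]); print(v,(M[:3,:3]@r)@X,(M[:3,:3]@r)@Y,(M[:3,:3]@r)[2])
S=dict(np.load('scene0.npz')); im=S['img'][170:290,230:380,::-1]; cv2.imwrite('pics/crop_scene.png',cv2.resize(im,None,fx=5,fy=5,interpolation=cv2.INTER_CUBIC))
E
```

```text
[0.12378778 0.64209052 0.38452629] view [ 0.24812093 -0.07723746 -0.96564506]
tool frame offset 0.0707220146432682 0.0005983116625444502 -0.14902628827961495
60 0.20929376504140831 -0.0009378250903611426 -1.091899211397108
100 0.06764095380761223 -0.0008885881493078148 -1.0537792496451268
150 -0.10942506023463282 -0.0008270419729911574 -1.0061292974551501
```

View pics/crop_scene.png

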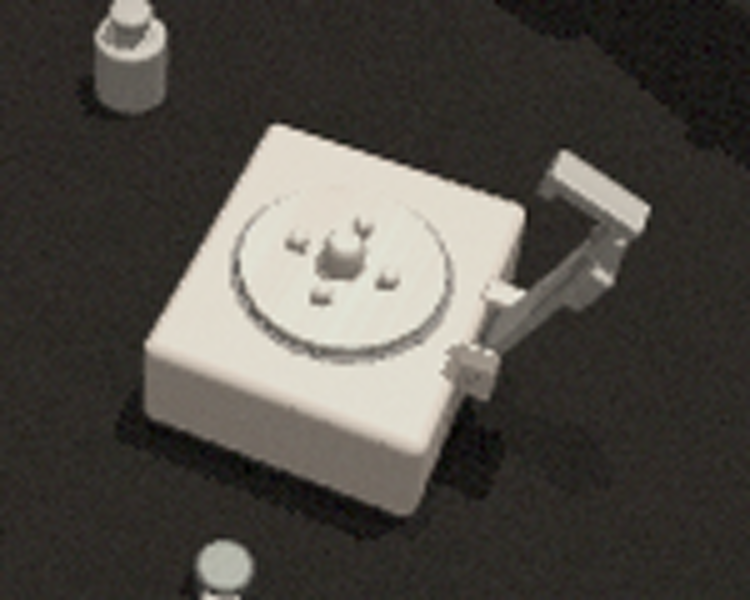

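```bash
python3 - <<'E'
from h import *
S=dict(np.load('scene0.npz'));M=np.linalg.inv(S['world_to_cam']);f=float(S['f'])
def atz(u,v,z):
    r=M[:3,:3]@np.array([(u-S['cx'])/f,-(v-S['cy'])/f,-1]);o=M[:3,3];return o+r*(z-o[2])/r[2]
ps=np.array([atz(230+x/5-.4,170+y/5-.4,.073)[:2] for x,y in((297,240),(363,225),(389,277),(321,294))]); print(ps.round(4),ps.mean(0)); d=ps-ps.mean(0); print(np.degrees(np.arctan2(d[:,1],d[:,0]))%90,np.linalg.norm(d,axis=1))
E
python3 -m pendant '[{"tx":-33,"ty":-20,"tz":-1.4},{"tx":-33,"ty":-20,"tz":-1.4},{"tx":-33,"ty":-20,"tz":-1.4},{"tx":-33,"ty":-20,"tz":-1.4},{"tx":-33,"ty":-20,"tz":-1.4},{"tx":-33,"ty":-20,"tz":-1.4},{"tx":-33,"ty":-20,"tz":-1.4},{"tx":-33,"ty":-20,"tz":-1.4},{"tx":-33,"ty":-20,"tz":-1.4},{"tx":-33,"ty":-20,"tz":-1.4},{"tx":-33,"ty":-20,"tz":-1.4},{"tx":-33,"ty":-20,"tz":-1.4},{"tx":-33,"ty":-20,"tz":-1.4},{"tx":-33,"ty":-20,"tz":-1.4},{"tx":-33,"ty":-20,"tz":-1.4},{"tx":-33,"ty":-20,"tz":-1.4},{"tx":-33,"ty":-20,"tz":-1.4},{"tx":-33,"ty":-20,"tz":-1.4,"jaw":45}]'
python3 - <<'E'
from h import *
c=cam('wrist'); save(c,'wrist1.png'); np.savez('wrist1.npz',**c); print(env.get_obs()['tool_pos'])
E
```

```text
[[0.5813 0.1052]
 [0.555  0.122 ]
 [0.5711 0.1482]
 [0.5981 0.1316]] [0.57636458 0.12675217]
[12.93411029 12.56367704 13.88253382 12.65670566] [0.02208867 0.02193323 0.02205785 0.02229814]
[0.19123984 0.62092479 0.23587408]invalid input at $[0]: expected keys rx, ry, rz, tx, ty, tz, jaw
```

View pics/wrist1.png

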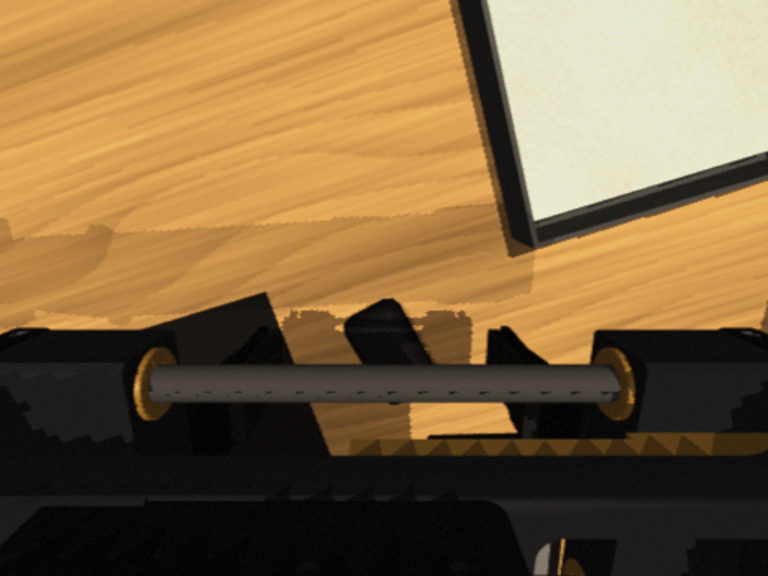

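The move was refused because every row needs all seven keys, so the picture is unchanged. The scene pegs fit a 22.1 mm radius at about 13° (mod 90).

```bash

python3 -m pendant '[{"rx":0,"ry":0,"rz":0,"tx":-33,"ty":-20,"tz":-1.4,"jaw":45},{"rx":0,"ry":0,"rz":0,"tx":-33,"ty":-20,"tz":-1.4,"jaw":45},{"rx":0,"ry":0,"rz":0,"tx":-33,"ty":-20,"tz":-1.4,"jaw":45},{"rx":0,"ry":0,"rz":0,"tx":-33,"ty":-20,"tz":-1.4,"jaw":45},{"rx":0,"ry":0,"rz":0,"tx":-33,"ty":-20,"tz":-1.4,"jaw":45},{"rx":0,"ry":0,"rz":0,"tx":-33,"ty":-20,"tz":-1.4,"jaw":45},{"rx":0,"ry":0,"rz":0,"tx":-33,"ty":-20,"tz":-1.4,"jaw":45},{"rx":0,"ry":0,"rz":0,"tx":-33,"ty":-20,"tz":-1.4,"jaw":45},{"rx":0,"ry":0,"rz":0,"tx":-33,"ty":-20,"tz":-1.4,"jaw":45},{"rx":0,"ry":0,"rz":0,"tx":-33,"ty":-20,"tz":-1.4,"jaw":45},{"rx":0,"ry":0,"rz":0,"tx":-33,"ty":-20,"tz":-1.4,"jaw":45},{"rx":0,"ry":0,"rz":0,"tx":-33,"ty":-20,"tz":-1.4,"jaw":45},{"rx":0,"ry":0,"rz":0,"tx":-33,"ty":-20,"tz":-1.4,"jaw":45},{"rx":0,"ry":0,"rz":0,"tx":-33,"ty":-20,"tz":-1.4,"jaw":45},{"rx":0,"ry":0,"rz":0,"tx":-33,"ty":-20,"tz":-1.4,"jaw":45},{"rx":0,"ry":0,"rz":0,"tx":-33,"ty":-20,"tz":-1.4,"jaw":45},{"rx":0,"ry":0,"rz":0,"tx":-33,"ty":-20,"tz":-1.4,"jaw":45},{"rx":0,"ry":0,"rz":0,"tx":-33,"ty":-20,"tz":-1.4,"jaw":45},{"rx":0,"ry":0,"rz":0,"tx":0,"ty":0,"tz":0,"jaw":45}]'
python3 - <<'E'
from h import *
c=cam('wrist'); save(c,'wrist2.png'); np.savez('wrist2.npz',**c); o=env.get_obs();print(o['tool_pos'],o['tool_rot'],o['qpos'])
E
```

```text
time_s: 1.78
tool_pos: [0.6568, 0.0921, 0.2612]
tool_rot: [-179.7, 0.3, 162.2]
force: [-0.4, -1.9, -0.3]
grip_width: 0.0451
[0.65495806 0.09621945 0.26112935] [-1.79807547e+02  8.23817677e-02  1.62396009e+02] [-27.28049046  19.86161643  21.81178016  79.93288554  -7.11973927
  81.5952429   66.78833942]
```

View pics/wrist2.png

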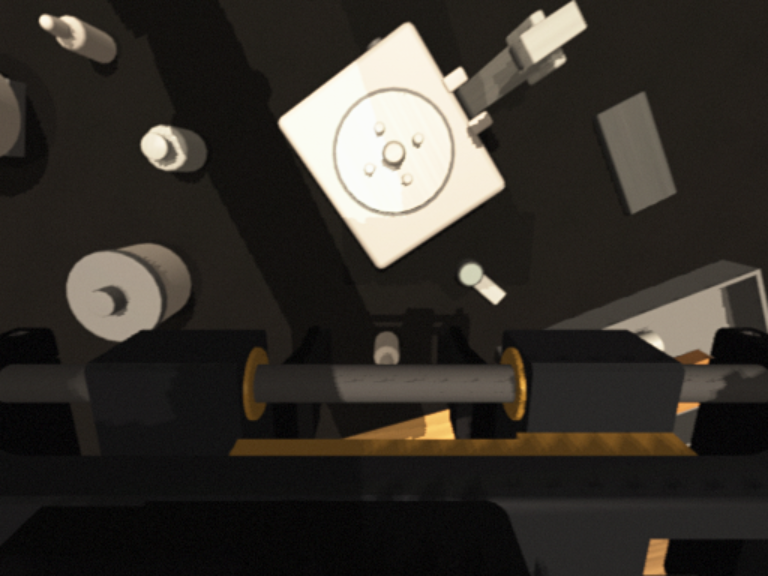

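The wrist view shows the platform at about (394,151) with pegs at (380,128), (418,139), (407,180) and (369,169), and the clip at (530,45) leaning out.

```bash
python3 - <<'E'
from h import *
S=dict(np.load('wrist2.npz'));S['f']=float(S['f']);f=S['f'];M=np.linalg.inv(S['world_to_cam'])
def atz(u,v,z):
    r=M[:3,:3]@np.array([(u-S['cx'])/f,-(v-S['cy'])/f,-1]);o=M[:3,3];return (o+r*(z-o[2])/r[2])
im=S['img'][:,:,::-1][70:140,210:320]; cv2.imwrite('pics/crop_w2.png',cv2.resize(im,None,fx=7,fy=7,interpolation=cv2.INTER_CUBIC))
ps=np.array([atz(x/1.5-.2,y/1.5-.2,.073)[:2] for x,y in((380,128),(418,139),(407,180),(369,169))]); print(ps.round(4),ps.mean(0)); d=ps-ps.mean(0); print(np.degrees(np.arctan2(d[:,1],d[:,0]))%90,np.linalg.norm(d,axis=1))
print('spig',atz(394/1.5,152/1.5,.082),'platc',atz(394/1.5,151/1.5,.066))
# housing corners at z=.06
C=np.array([atz(x/1.5,y/1.5,.06)[:2] for x,y in((410,24),(503,187),(380,268),(280,123))]);print(C.round(4),C.mean(0).round(4));e=np.roll(C,-1,0)-C;print(np.degrees(np.arctan2(e[:,1],e[:,0])),np.linalg.norm(e,axis=1))
W=cloud(S); m=(W[...,2]>.1)&(W[...,2]<.2)&(np.abs(W[...,0]-.55)<.06)&(np.abs(W[...,1]-.2)<.06);P=W[m]; print(P.shape,P.mean(0),np.percentile(P,[1,99],axis=0)); T=P[P[:,2]>.155];r=cv2.minAreaRect(T[:,:2].astype(np.float32));print(r,cv2.boxPoints(r).tolist())
print('platform z',np.nanmedian(W[120:135,262:270,2]),'hous',W[160,255,2],'mat',W[190,200])
E
```

```text
[[0.553  0.1215]
 [0.5696 0.1471]
 [0.5964 0.13  ]
 [0.5792 0.1039]] [0.57451526 0.12562856]
[10.8524315  12.96977796 11.39641179 12.06549838] [0.02194899 0.02203906 0.02229341 0.02224065]
spig [0.57373013 0.12636086 0.082     ] platc [0.5722522  0.12714039 0.066     ]
[[0.489  0.166 ]
 [0.6266 0.2049]
 [0.6609 0.0866]
 [0.5239 0.047 ]] [0.5751 0.1261]
[  15.80593398  -73.81561654 -163.85130025  106.32842307] [0.14302592 0.12316865 0.14271103 0.12402487]
(1883, 3) [0.5473456  0.21818588 0.14839556] [[0.52867969 0.19795701 0.101365  ]
 [0.5607453  0.23895427 0.17424978]]
((0.5463993549346924, 0.21897566318511963), (0.015951072797179222, 0.043698836117982864), 16.338462829589844) [[0.5325993895530701, 0.23769912123680115], [0.5448923707008362, 0.19576498866081238], [0.5601993203163147, 0.2002522051334381], [0.5479063391685486, 0.24218633770942688]]
platform z 0.06698183348301479 hous 0.060585822645686516 mat [ 0.6649341  -0.00250311  0.00117991]
```

View pics/crop_w2.png

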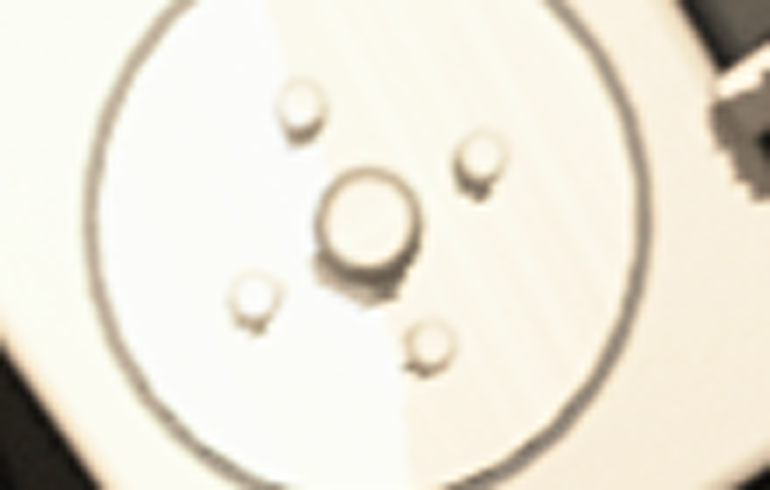

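```bash

python3 -m pendant '[{"rx":0,"ry":0,"rz":6.5,"tx":0,"ty":0,"tz":0,"jaw":45},{"rx":0,"ry":0,"rz":6.5,"tx":0,"ty":0,"tz":0,"jaw":45},{"rx":0,"ry":0,"rz":0,"tx":-4,"ty":-36,"tz":0,"jaw":45},{"rx":0,"ry":0,"rz":0,"tx":-4,"ty":-36,"tz":0,"jaw":45},{"rx":0,"ry":0,"rz":0,"tx":-4,"ty":-36,"tz":0,"jaw":45},{"rx":0,"ry":0,"rz":0,"tx":-4,"ty":-36,"tz":0,"jaw":45},{"rx":0,"ry":0,"rz":0,"tx":-4,"ty":-36,"tz":0,"jaw":45},{"rx":0,"ry":0,"rz":0,"tx":-4,"ty":-36,"tz":0,"jaw":45},{"rx":0,"ry":0,"rz":0,"tx":-4,"ty":-36,"tz":0,"jaw":45},{"rx":0,"ry":0,"rz":0,"tx":-4,"ty":-36,"tz":0,"jaw":45},{"rx":0,"ry":0,"rz":0,"tx":-4,"ty":-36,"tz":0,"jaw":45},{"rx":0,"ry":0,"rz":0,"tx":-4,"ty":-36,"tz":0,"jaw":45},{"rx":0,"ry":0,"rz":0,"tx":-4,"ty":-36,"tz":0,"jaw":45},{"rx":0,"ry":0,"rz":0,"tx":0,"ty":0,"tz":0,"jaw":45},{"rx":0,"ry":0,"rz":0,"tx":0,"ty":0,"tz":0,"jaw":45}]'
python3 - <<'E'
from h import *
c=cam('wrist'); save(c,'wrist3.png'); np.savez('wrist3.npz',**c); o=env.get_obs();print(o['tool_pos'],o['tool_rot'],o['qpos'])
E
```

```text
time_s: 3.08
tool_pos: [0.4912, -0.2637, 0.262]
tool_rot: [180.0, 0.0, 149.6]
force: [0.1, 0.2, 0.3]
grip_width: 0.0447
[ 0.49242304 -0.26149474  0.26173229] [ 1.79908825e+02 -1.12988838e-02  1.49862792e+02] [-8.33002313  6.84656462 36.84233167 95.58510023 -4.26961384 78.96466539
 88.99785979]
```

View pics/wrist3.png

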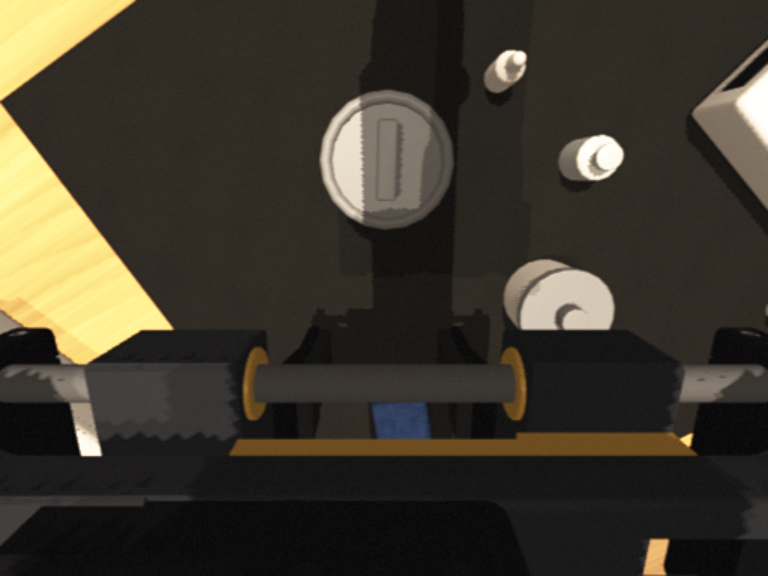

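The wrist view shows the jar lid centred at (387,160) and the grip bar from (388,119) to (387,200), nearly in line with tool x.

```bash
python3 - <<'E'
from h import *
S=dict(np.load('wrist3.npz'));S['f']=float(S['f']);f=S['f'];M=np.linalg.inv(S['world_to_cam'])
def atz(u,v,z):
    r=M[:3,:3]@np.array([(u-S['cx'])/f,-(v-S['cy'])/f,-1]);o=M[:3,3];return (o+r*(z-o[2])/r[2])
a=atz(389/1.5,119/1.5,.117);b=atz(388/1.5,200/1.5,.117);print(a,b,(a+b)/2,np.linalg.norm(a-b),np.degrees(np.arctan2(*(b-a)[1::-1])))
print('lid',atz(387/1.5,160/1.5,.091))
W=cloud(S);near=np.linalg.norm(W[...,:2]-((a+b)/2)[:2],axis=-1)<.06
P=W[near&(W[...,2]>.11)&(W[...,2]<.125)];print(len(P),P.mean(0),np.median(P[:,2]));r=cv2.minAreaRect(P[:,:2].astype(np.float32));print(r)
P=W[near&(W[...,2]>.08)&(W[...,2]<.10)];print(len(P),cv2.minEnclosingCircle(P[:,:2].astype(np.float32)),np.median(P[:,2]))
cv2.imwrite('pics/crop_w3.png',cv2.resize(S['img'][:,:,::-1][50:160,200:320],None,fx=5,fy=5,interpolation=cv2.INTER_CUBIC))
o=env.get_obs();y=np.radians(o['tool_rot'][2]);d=np.r_[.4195,-.2205]-o['tool_pos'][:2]
print('to (.4195,-.2205): tx,ty',d@[np.cos(y),np.sin(y)],d@[np.sin(y),-np.cos(y)])
d=((a+b)/2)[:2]-o['tool_pos'][:2]
print('to bar: tx,ty',d@[np.cos(y),np.sin(y)],d@[np.sin(y),-np.cos(y)])
E
```

```text
[ 0.39881668 -0.20485311  0.117     ] [ 0.44433095 -0.2321172   0.117     ] [ 0.42157381 -0.21848516  0.117     ] 0.05305543974096109 -30.92256926823624
lid [ 0.41995305 -0.21844274  0.091     ]
739 [ 0.41959964 -0.21997874  0.11758285] 0.1176164440276225
((0.42008909583091736, -0.22028152644634247), (0.013962743803858757, 0.053558599203825), 57.94742202758789)
5713 ((0.42040425539016724, -0.2205568104982376), 0.050392333418130875) 0.0874188754101487
to (.4195,-.2205): tx,ty 0.08364803991455513 -0.0011593512524153682
to bar: tx,ty 0.08286614934226888 0.001624340845311667
```

View pics/crop_w3.png

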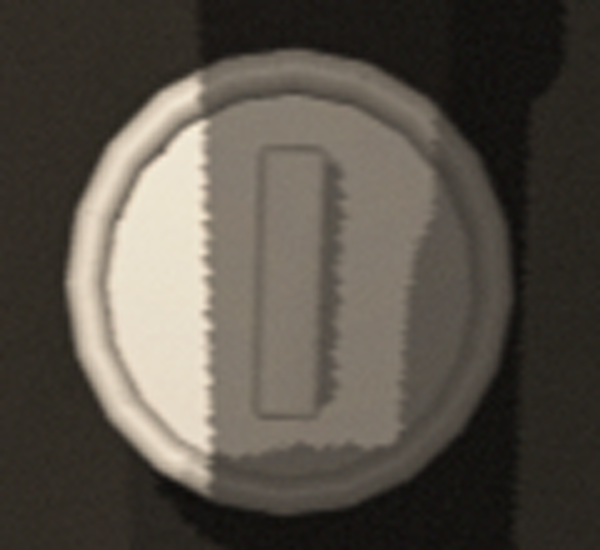

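```bash

python3 -m pendant '[{"rx":0,"ry":0,"rz":0.6,"tx":28,"ty":0,"tz":0,"jaw":45},{"rx":0,"ry":0,"rz":0,"tx":28,"ty":0,"tz":0,"jaw":45},{"rx":0,"ry":0,"rz":0,"tx":27,"ty":0,"tz":0,"jaw":45},{"rx":0,"ry":0,"rz":0,"tx":0,"ty":0,"tz":30,"jaw":45},{"rx":0,"ry":0,"rz":0,"tx":0,"ty":0,"tz":30,"jaw":45},{"rx":0,"ry":0,"rz":0,"tx":0,"ty":0,"tz":30,"jaw":45},{"rx":0,"ry":0,"rz":0,"tx":0,"ty":0,"tz":25,"jaw":45},{"rx":0,"ry":0,"rz":0,"tx":0,"ty":0,"tz":0,"jaw":45},{"rx":0,"ry":0,"rz":0,"tx":0,"ty":0,"tz":0,"jaw":45}]'
python3 - <<'E'
from h import *
for n in('scene','side','wrist'):
  c=cam(n); save(c,n+'4.png'); np.savez(n+'4.npz',**c)
c=dict(np.load('side4.npz'))
cv2.imwrite('pics/crop_s4.png',cv2.resize(c['img'][:,:,::-1][190:320,190:330],None,fx=5,fy=5,interpolation=cv2.INTER_CUBIC))
for i in range(3):
  o=env.get_obs();print(o['tool_pos'],o['tool_rot'],o['qpos'],o['force'])
E
```

```text
time_s: 3.88
tool_pos: [0.4209, -0.2181, 0.1462]
tool_rot: [-180.0, -0.1, 149.5]
force: [-0.6, -0.5, -0.4]
grip_width: 0.0452
[ 0.42259226 -0.21999321  0.14863217] [1.79941830e+02 1.69390334e-01 1.49357443e+02] [-1.10836421e+01 -1.06925454e-01  3.57401157e+01  1.14732765e+02
  2.45341684e-02  6.51794924e+01  8.40037859e+01] [ 0.214276   -0.54163253  0.69389771]
[ 0.42259226 -0.21999321  0.14863217] [1.79941830e+02 1.69390334e-01 1.49357443e+02] [-1.10836421e+01 -1.06925454e-01  3.57401157e+01  1.14732765e+02
  2.45341684e-02  6.51794924e+01  8.40037859e+01] [ 0.214276   -0.54163253  0.69389771]
[ 0.42259226 -0.21999321  0.14863217] [1.79941830e+02 1.69390334e-01 1.49357443e+02] [-1.10836421e+01 -1.06925454e-01  3.57401157e+01  1.14732765e+02
  2.45341684e-02  6.51794924e+01  8.40037859e+01] [ 0.214276   -0.54163253  0.69389771]
```

View pics/crop_s4.png

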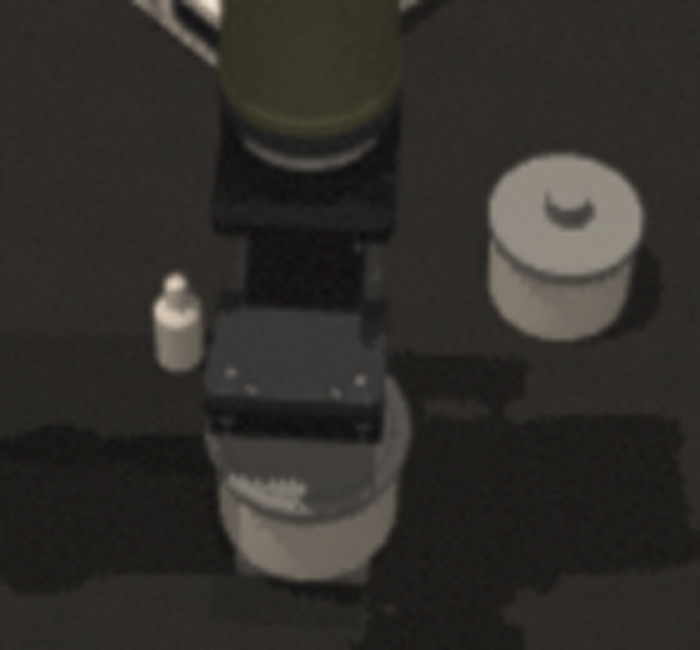

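View pics/wrist4.png

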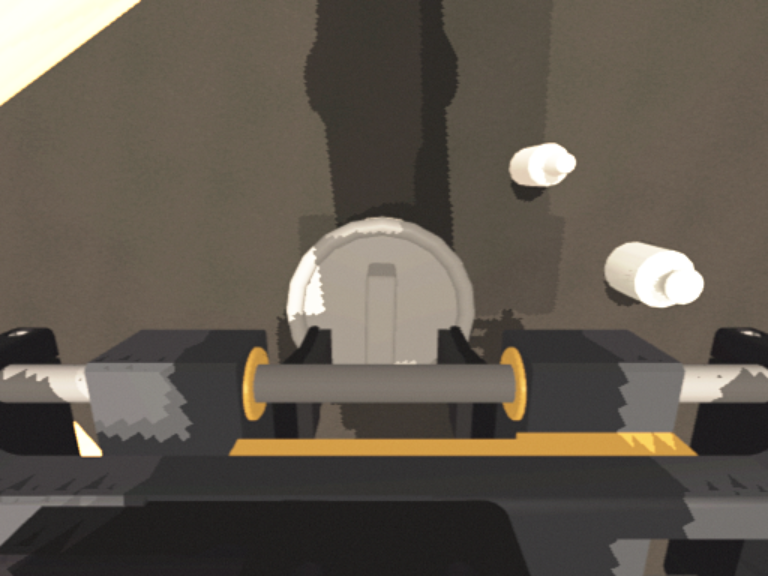

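The wrist view shows the bar at column 381, centred between the fingers (331 and 437). I'll descend and grip.

```bash

python3 -m pendant '[{"rx":0,"ry":0,"rz":0,"tx":0,"ty":0,"tz":20,"jaw":45},{"rx":0,"ry":0,"rz":0,"tx":0,"ty":0,"tz":15,"jaw":45},{"rx":0,"ry":0,"rz":0,"tx":0,"ty":0,"tz":6,"jaw":45},{"rx":0,"ry":0,"rz":0,"tx":0,"ty":0,"tz":0,"jaw":45},{"rx":0,"ry":0,"rz":0,"tx":0,"ty":0,"tz":0,"jaw":45}]'
python3 -m pendant '[{"rx":0,"ry":0,"rz":0,"tx":0,"ty":0,"tz":0,"jaw":0},{"rx":0,"ry":0,"rz":0,"tx":0,"ty":0,"tz":0,"jaw":0},{"rx":0,"ry":0,"rz":0,"tx":0,"ty":0,"tz":0,"jaw":0},{"rx":0,"ry":0,"rz":0,"tx":0,"ty":0,"tz":0,"jaw":0},{"rx":0,"ry":0,"rz":0,"tx":0,"ty":0,"tz":0,"jaw":0},{"rx":0,"ry":0,"rz":0,"tx":0,"ty":0,"tz":0,"jaw":0}]' 40
python3 -m pendant '[{"rx":0,"ry":0,"rz":0,"tx":0,"ty":0,"tz":-5,"jaw":0},{"rx":0,"ry":0,"rz":0,"tx":0,"ty":0,"tz":-10,"jaw":0},{"rx":0,"ry":0,"rz":0,"tx":0,"ty":0,"tz":-25,"jaw":0},{"rx":0,"ry":0,"rz":0,"tx":0,"ty":0,"tz":-35,"jaw":0},{"rx":0,"ry":0,"rz":0,"tx":0,"ty":0,"tz":-35,"jaw":0},{"rx":0,"ry":0,"rz":0,"tx":0,"ty":0,"tz":0,"jaw":0},{"rx":0,"ry":0,"rz":0,"tx":0,"ty":0,"tz":0,"jaw":0}]'
python3 - <<'E'
from h import *
for n in('scene','side','wrist'):
  c=cam(n); save(c,n+'5.png'); np.savez(n+'5.npz',**c)
o=env.get_obs();print(o['tool_pos'],o['tool_rot'],o['qpos'],o['force'],o['wrist_torque'])
E
```

```text
time_s: 4.45
tool_pos: [0.4217, -0.2204, 0.1068]
tool_rot: [180.0, 0.1, 149.3]
force: [-1.0, 0.0, 0.4]
grip_width: 0.045
time_s: 4.95
tool_pos: [0.4209, -0.2204, 0.1059]
tool_rot: [-180.0, 0.0, 149.3]
force: [1.8, -1.0, -4.2]
grip_width: 0.0139
time_s: 5.53
tool_pos: [0.422, -0.2206, 0.2179]
tool_rot: [179.9, 0.2, 149.3]
force: [-1.3, -0.0, -6.4]
grip_width: 0.0138
[ 0.41961709 -0.2195319   0.21408311] [-179.95922125   -0.19550392  149.28370679] [-11.81528313  -4.06153422  35.04040624 109.98066529   2.44536003
  73.56005181  81.74061976] [-0.39052201  0.5282296  -4.95538307] [-0.01060205  0.07156509  0.0234446 ]
```

View pics/side5.png

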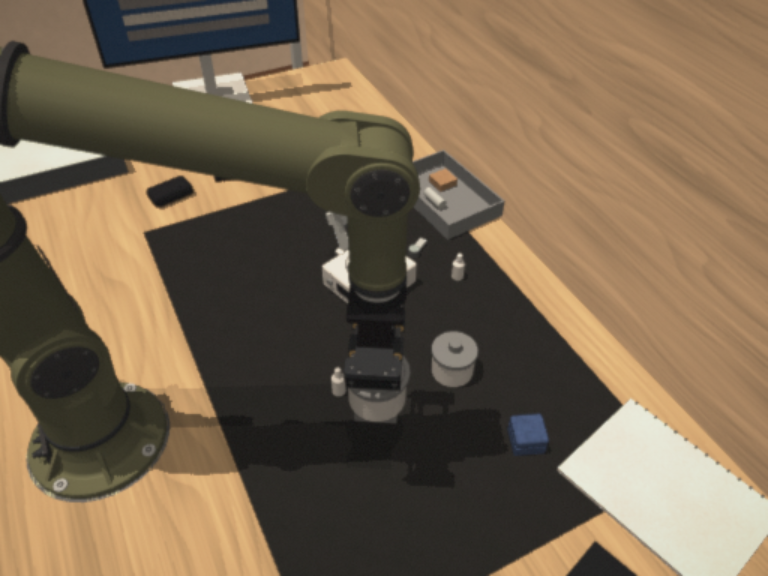

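View pics/wrist5.png

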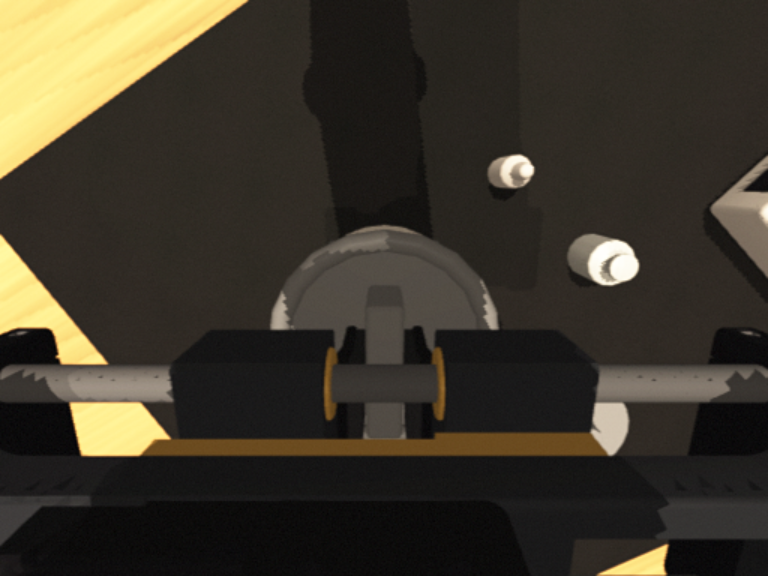

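The jar is held: opening 13.9 mm, about 0.55 kg, bar level in the wrist view at column 384. Next I turn it to the peg angle and carry it over the seat.

```bash

python3 -m pendant '[{"rx":0,"ry":0,"rz":-3,"tx":0,"ty":0,"tz":0,"jaw":0},{"rx":0,"ry":0,"rz":-5.5,"tx":0,"ty":0,"tz":0,"jaw":0},{"rx":0,"ry":0,"rz":-6.5,"tx":0,"ty":0,"tz":0,"jaw":0},{"rx":0,"ry":0,"rz":-6.5,"tx":0,"ty":0,"tz":0,"jaw":0},{"rx":0,"ry":0,"rz":-6.5,"tx":0,"ty":0,"tz":0,"jaw":0},{"rx":0,"ry":0,"rz":-6.5,"tx":0,"ty":0,"tz":0,"jaw":0},{"rx":0,"ry":0,"rz":-5.5,"tx":0,"ty":0,"tz":0,"jaw":0},{"rx":0,"ry":0,"rz":-3,"tx":0,"ty":0,"tz":0,"jaw":0},{"rx":0,"ry":0,"rz":0,"tx":0,"ty":0,"tz":0,"jaw":0}]'
python3 -m pendant '[{"rx":0,"ry":0,"rz":0,"tx":-8,"ty":11,"tz":0,"jaw":0},{"rx":0,"ry":0,"rz":0,"tx":-16,"ty":22,"tz":0,"jaw":0},{"rx":0,"ry":0,"rz":0,"tx":-20,"ty":27,"tz":0,"jaw":0},{"rx":0,"ry":0,"rz":0,"tx":-20,"ty":27,"tz":0,"jaw":0},{"rx":0,"ry":0,"rz":0,"tx":-20,"ty":27,"tz":0,"jaw":0},{"rx":0,"ry":0,"rz":0,"tx":-20,"ty":27,"tz":0,"jaw":0},{"rx":0,"ry":0,"rz":0,"tx":-20,"ty":27,"tz":0,"jaw":0},{"rx":0,"ry":0,"rz":0,"tx":-20,"ty":27,"tz":0,"jaw":0},{"rx":0,"ry":0,"rz":0,"tx":-20,"ty":27,"tz":0,"jaw":0},{"rx":0,"ry":0,"rz":0,"tx":-20,"ty":27,"tz":0,"jaw":0},{"rx":0,"ry":0,"rz":0,"tx":-20,"ty":27,"tz":0,"jaw":0},{"rx":0,"ry":0,"rz":0,"tx":-14,"ty":20,"tz":0,"jaw":0},{"rx":0,"ry":0,"rz":0,"tx":-6,"ty":10,"tz":0,"jaw":0},{"rx":0,"ry":0,"rz":0,"tx":0,"ty":0,"tz":0,"jaw":0},{"rx":0,"ry":0,"rz":0,"tx":0,"ty":0,"tz":0,"jaw":0},{"rx":0,"ry":0,"rz":0,"tx":0,"ty":0,"tz":0,"jaw":0}]'
python3 - <<'E'
from h import *
R=[]
for n in('scene','side','wrist'):
  c=cam(n); save(c,n+'6.png'); np.savez(n+'6.npz',**c); o=env.get_obs(); R.append(np.r_[o['tool_pos'],o['tool_rot'][2]])
  print(n,w2px(c,[.5745,.126,.082]))
print(R,o['qpos'],o['force'])
c=dict(np.load('side6.npz'))
cv2.imwrite('pics/crop_s6.png',cv2.resize(c['img'][:,:,::-1][90:230,190:330],None,fx=5,fy=4.2,interpolation=cv2.INTER_CUBIC))
c=dict(np.load('scene6.npz'))
cv2.imwrite('pics/crop_c6.png',cv2.resize(c['img'][:,:,::-1][140:290,230:380],None,fx=5,fy=4,interpolation=cv2.INTER_CUBIC))
E
```

```text
time_s: 6.43
tool_pos: [0.4197, -0.2197, 0.2139]
tool_rot: [179.9, -0.2, -167.7]
force: [-0.6, 0.2, -5.5]
grip_width: 0.014
time_s: 7.77
tool_pos: [0.5741, 0.1244, 0.2148]
tool_rot: [-179.9, -0.1, -167.9]
force: [0.2, -0.3, -5.2]
grip_width: 0.0141
scene (np.float64(298.65935509113643), np.float64(218.0621576305839))
side (np.float64(246.20433892164561), np.float64(170.0460873780163))
wrist (np.float64(257.09082131110455), np.float64(187.97840344288556))
[array([ 5.74296536e-01,  1.24207194e-01,  2.15202641e-01, -1.67899037e+02]), array([ 5.74453035e-01,  1.24405925e-01,  2.15527600e-01, -1.67893541e+02]), array([ 5.74520578e-01,  1.24662706e-01,  2.15728438e-01, -1.67881893e+02])] [-31.66714479  11.58593424  19.36001181  94.69712398  -3.94607036
  74.40974456  90.50837284] [ 0.310946   -0.48219978 -4.82208123]
```

View pics/crop_s6.png

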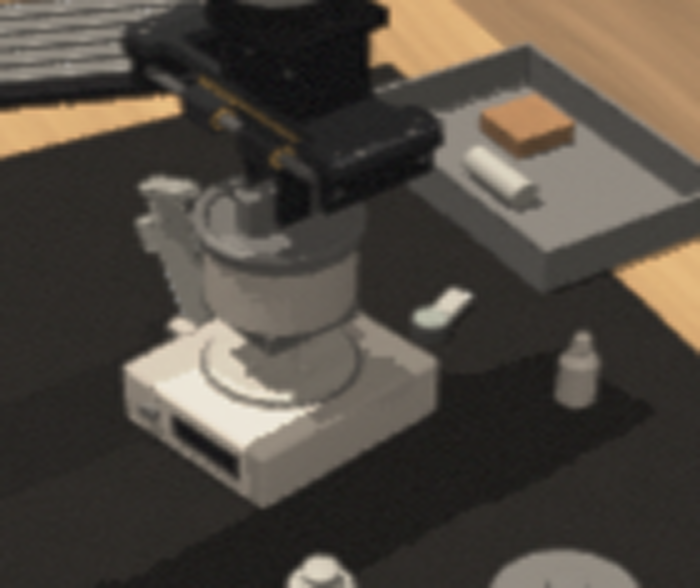

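View pics/crop_c6.png

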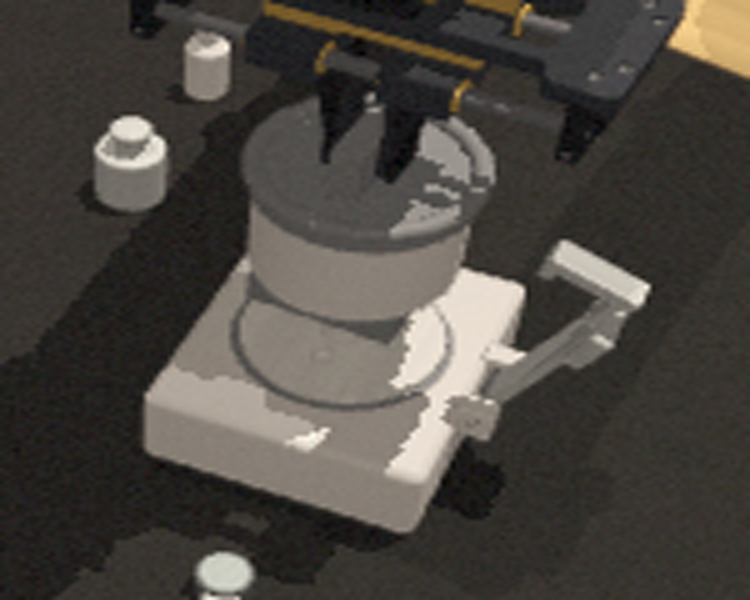

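View pics/wrist6.png

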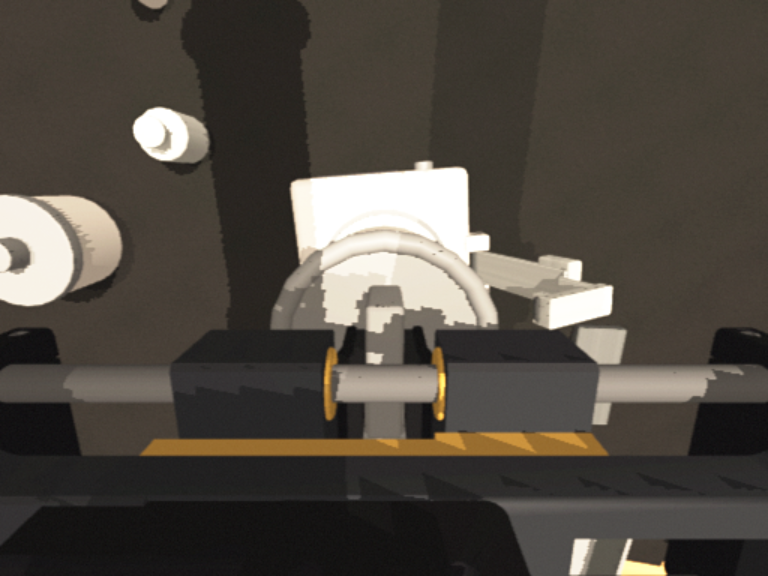

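```bash
python3 - <<'E'
from h import *
from scipy.optimize import least_squares
def lidfit(f,z0,c0):
    c=dict(np.load(f)); c['f']=float(c['f']); W=cloud(c)
    m=(np.linalg.norm(W[...,:2]-c0,axis=-1)<.07)&(W[...,2]>z0+.003)&(W[...,2]<z0+.008)
    P=W[m][:,:2]; 
    r=np.linalg.norm(P-c0,axis=1);P=P[(r>.04)&(r<.056)]
    s=least_squares(lambda p:np.linalg.norm(P-p,axis=1)-.0478,c0,loss='soft_l1',f_scale=.001); return len(P),s.x,np.abs(s.fun).mean()
for n in('scene','side','wrist'):
    print(n,lidfit(n+'6.npz',.086+.110,np.array([.5745,.1245])))
print('desk',lidfit('wrist3.npz',.086,np.array([.42,-.22])))
print('desk scene/side',lidfit('scene0.npz',.086,np.array([.42,-.22])),lidfit('side0.npz',.086,np.array([.42,-.22])))
# side-cam pegs
c=dict(np.load('side0.npz')); cv2.imwrite('pics/crop_side0.png',cv2.resize(c['img'][:,:,::-1][145:215,205:290],None,fx=8,fy=8,interpolation=cv2.INTER_CUBIC))
E
```

```text
scene (119, array([0.57197824, 0.12429301]), np.float64(0.002313545019835981))
side (98, array([0.57239312, 0.12323817]), np.float64(0.002518470211779356))
wrist (2787, array([0.57598124, 0.12475289]), np.float64(0.0022531935929862843))
desk (2017, array([ 0.42056376, -0.22058225]), np.float64(0.0028290130511125795))
desk scene/side (114, array([ 0.41977424, -0.21967181]), np.float64(0.0023745796526940728)) (253, array([ 0.41902204, -0.22122287]), np.float64(0.002600574536767031))
```

View pics/crop_side0.png

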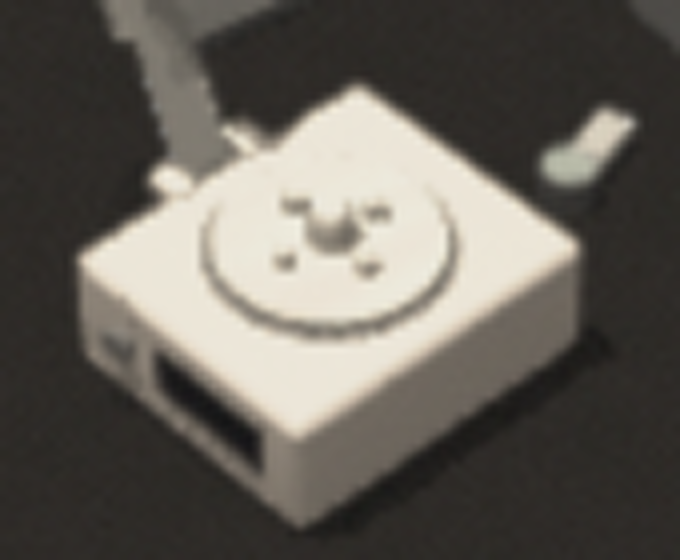

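```bash

python3 -m pendant '[{"rx":0,"ry":0,"rz":0,"tx":-0.8,"ty":1.4,"tz":8,"jaw":0},{"rx":0,"ry":0,"rz":0,"tx":0,"ty":0,"tz":10,"jaw":0},{"rx":0,"ry":0,"rz":0,"tx":0,"ty":0,"tz":8,"jaw":0},{"rx":0,"ry":0,"rz":0,"tx":0,"ty":0,"tz":2,"jaw":0},{"rx":0,"ry":0,"rz":0,"tx":0,"ty":0,"tz":2,"jaw":0},{"rx":0,"ry":0,"rz":0,"tx":0,"ty":0,"tz":0,"jaw":0}]'
python3 -m pendant '[{"rx":0,"ry":0,"rz":0,"tx":0,"ty":0,"tz":1.5,"jaw":0},{"rx":0,"ry":0,"rz":0,"tx":0,"ty":0,"tz":1.5,"jaw":0},{"rx":0,"ry":0,"rz":0,"tx":0,"ty":0,"tz":0,"jaw":0},{"rx":0,"ry":0,"rz":0,"tx":0,"ty":0,"tz":0,"jaw":0}]'
python3 -m pendant '[{"rx":0,"ry":0,"rz":0,"tx":0,"ty":0,"tz":1,"jaw":0},{"rx":0,"ry":0,"rz":0,"tx":0,"ty":0,"tz":0,"jaw":0},{"rx":0,"ry":0,"rz":0,"tx":0,"ty":0,"tz":0,"jaw":0}]'
```

```text
time_s: 8.42
tool_pos: [0.5749, 0.1278, 0.185]
tool_rot: [-180.0, -0.1, -167.7]
force: [-0.3, 0.9, -6.3]
grip_width: 0.0136
time_s: 8.75
tool_pos: [0.5754, 0.1273, 0.1829]
tool_rot: [-180.0, 0.0, -167.7]
force: [0.7, -2.0, -4.1]
grip_width: 0.0137
time_s: 9.0
tool_pos: [0.5753, 0.1274, 0.1817]
tool_rot: [-180.0, -0.0, -167.7]
force: [-0.7, -2.6, -4.9]
grip_width: 0.0137
```

```bash

python3 -m pendant '[{"rx":0,"ry":0,"rz":0,"tx":0,"ty":-0.8,"tz":0,"jaw":0},{"rx":0,"ry":0,"rz":0,"tx":0,"ty":0,"tz":1,"jaw":0},{"rx":0,"ry":0,"rz":0,"tx":0,"ty":0,"tz":1,"jaw":0},{"rx":0,"ry":0,"rz":0,"tx":0,"ty":0,"tz":0,"jaw":0},{"rx":0,"ry":0,"rz":0,"tx":0,"ty":0,"tz":0,"jaw":0}]'
python3 -m pendant '[{"rx":0,"ry":0,"rz":0,"tx":0,"ty":0,"tz":1,"jaw":0},{"rx":0,"ry":0,"rz":0,"tx":0,"ty":0,"tz":0,"jaw":0},{"rx":0,"ry":0,"rz":0,"tx":0,"ty":0,"tz":0,"jaw":0}]'
python3 -m pendant '[{"rx":0,"ry":0,"rz":0,"tx":0,"ty":0,"tz":1,"jaw":0},{"rx":0,"ry":0,"rz":0,"tx":0,"ty":0,"tz":0,"jaw":0},{"rx":0,"ry":0,"rz":0,"tx":0,"ty":0,"tz":0,"jaw":0}]'
```

```text
time_s: 9.42
tool_pos: [0.5753, 0.1272, 0.1795]
tool_rot: [-180.0, -0.0, -167.7]
force: [-0.4, -2.7, -5.1]
grip_width: 0.0139
time_s: 9.67
tool_pos: [0.5753, 0.1272, 0.1786]
tool_rot: [-180.0, -0.0, -167.7]
force: [0.3, -1.3, -3.9]
grip_width: 0.0136
time_s: 9.92
tool_pos: [0.5753, 0.1272, 0.1777]
tool_rot: [-180.0, -0.0, -167.7]
force: [-0.8, -2.4, -3.6]
grip_width: 0.0134
```

```bash

python3 -m pendant '[{"rx":0,"ry":0,"rz":0,"tx":0,"ty":-0.8,"tz":0,"jaw":0},{"rx":0,"ry":0,"rz":0,"tx":0,"ty":0,"tz":1,"jaw":0},{"rx":0,"ry":0,"rz":0,"tx":0,"ty":0,"tz":1,"jaw":0},{"rx":0,"ry":0,"rz":0,"tx":0,"ty":0,"tz":0,"jaw":0},{"rx":0,"ry":0,"rz":0,"tx":0,"ty":0,"tz":0,"jaw":0}]'
python3 -m pendant '[{"rx":0,"ry":0,"rz":0,"tx":0,"ty":0,"tz":1,"jaw":0},{"rx":0,"ry":0,"rz":0,"tx":0,"ty":0,"tz":1,"jaw":0},{"rx":0,"ry":0,"rz":0,"tx":0,"ty":0,"tz":0,"jaw":0},{"rx":0,"ry":0,"rz":0,"tx":0,"ty":0,"tz":0,"jaw":0}]'
python3 -m pendant '[{"rx":0,"ry":0,"rz":0,"tx":0,"ty":0,"tz":1,"jaw":0},{"rx":0,"ry":0,"rz":0,"tx":0,"ty":0,"tz":0,"jaw":0},{"rx":0,"ry":0,"rz":0,"tx":0,"ty":0,"tz":0,"jaw":0}]'
```

```text
time_s: 10.33
tool_pos: [0.5755, 0.1267, 0.1755]
tool_rot: [180.0, -0.0, -167.7]
force: [0.0, -1.2, -5.0]
grip_width: 0.0136
time_s: 10.67
tool_pos: [0.5755, 0.1267, 0.1736]
tool_rot: [180.0, -0.0, -167.7]
force: [0.2, -1.1, -5.7]
grip_width: 0.0135
time_s: 10.92
tool_pos: [0.5755, 0.1266, 0.1726]
tool_rot: [180.0, 0.0, -167.7]
force: [-0.8, -0.6, -5.9]
grip_width: 0.014
```

```bash

python3 -m pendant '[{"rx":0,"ry":0,"rz":0,"tx":0,"ty":0,"tz":0.8,"jaw":0},{"rx":0,"ry":0,"rz":0,"tx":0,"ty":0,"tz":0,"jaw":0},{"rx":0,"ry":0,"rz":0,"tx":0,"ty":0,"tz":0,"jaw":0}]'
python3 -m pendant '[{"rx":0,"ry":0,"rz":0,"tx":0,"ty":0,"tz":0.8,"jaw":0},{"rx":0,"ry":0,"rz":0,"tx":0,"ty":0,"tz":0,"jaw":0},{"rx":0,"ry":0,"rz":0,"tx":0,"ty":0,"tz":0,"jaw":0}]'
python3 -m pendant '[{"rx":0,"ry":0,"rz":0,"tx":0,"ty":0,"tz":0.8,"jaw":0},{"rx":0,"ry":0,"rz":0,"tx":0,"ty":0,"tz":0,"jaw":0},{"rx":0,"ry":0,"rz":0,"tx":0,"ty":0,"tz":0,"jaw":0}]'
```

```text
time_s: 11.17
tool_pos: [0.5755, 0.1266, 0.172]
tool_rot: [180.0, 0.0, -167.7]
force: [-1.7, -0.8, -5.1]
grip_width: 0.0136
time_s: 11.42
tool_pos: [0.5757, 0.1264, 0.172]
tool_rot: [180.0, 0.0, -167.7]
force: [-2.5, -2.0, 1.2]
grip_width: 0.0132
time_s: 11.67
tool_pos: [0.5758, 0.1264, 0.1719]
tool_rot: [180.0, 0.1, -167.7]
force: [-4.5, -2.2, 5.6]
grip_width: 0.014
```

The jar stopped at TCP z 0.172, which matches 0.106 (desk grasp) + 0.066, so it is home. Pressing force was about 11 N. I'll look at the clip geometry before releasing.

```bash
python3 - <<'E'
from h import *
seat=np.array([.5752,.1262]);y=np.radians(16.1);ex=np.array([np.cos(y),np.sin(y)]);ey=np.array([-np.sin(y),np.cos(y)])
import cv2
for n in('scene0','side0','wrist2'):
    c=dict(np.load(n+'.npz'));c['f']=float(c['f']);W=cloud(c)
    q=W[...,:2]-seat; X=q@ex;Y=q@ey;Z=W[...,2]
    m=(np.abs(X)<.03)&(Y>.066)&(Y<.15)&(Z>.04)&(Z<.2)
    dy=Y-.072;dz=Z-.05;a=.4
    yy=dy*np.cos(a)-dz*np.sin(a)+.072; zz=dz*np.cos(a)+dy*np.sin(a)+.05-.066
    P=np.c_[X[m],yy[m],zz[m],Y[m],Z[m]]*1000
    print(n,len(P)); P=P[P[:,2].argsort()[::-1]]
    for lo in range(100,-20,-10):
        s=P[(P[:,2]>=lo)&(P[:,2]<lo+10)]
        if len(s): print(lo,len(s),'x',np.percentile(s[:,0],[2,98]).round(),'yclosed',np.percentile(s[:,1],[2,50,98]).round(),'Y',np.percentile(s[:,3],[2,98]).round(),'Z',np.percentile(s[:,4],[2,98]).round())
for n,r in(('scene0',(200,270,300,370)),('wrist2',(0,90,300,400)),('side0',(120,190,205,260))):
    c=dict(np.load(n+'.npz'));cv2.imwrite('pics/clip_'+n+'.png',cv2.resize(c['img'][r[0]:r[1],r[2]:r[3],::-1],(560,560),interpolation=cv2.INTER_CUBIC))
E
```

```text
scene0 539
100 49 x [-9.  6.] yclosed [33. 53. 73.] Y [ 82. 118.] Z [157. 173.]
90 135 x [-11.   6.] yclosed [32. 50. 72.] Y [ 78. 117.] Z [151. 171.]
80 18 x [-5.  5.] yclosed [32. 65. 69.] Y [ 76. 109.] Z [142. 162.]
70 61 x [-10.  14.] yclosed [65. 74. 79.] Y [100. 114.] Z [129. 141.]
60 26 x [-1. 15.] yclosed [69. 71. 79.] Y [ 99. 110.] Z [120. 129.]
50 30 x [-13.  14.] yclosed [69. 70. 79.] Y [ 96. 106.] Z [110. 121.]
40 21 x [-10.  11.] yclosed [68. 69. 73.] Y [92. 97.] Z [103. 111.]
30 23 x [-13.   9.] yclosed [69. 69. 74.] Y [87. 95.] Z [ 93. 102.]
20 22 x [-11.   9.] yclosed [68. 69. 74.] Y [83. 92.] Z [83. 93.]
10 19 x [-13.   9.] yclosed [68. 69. 74.] Y [79. 86.] Z [74. 83.]
0 19 x [-13.  10.] yclosed [68. 69. 73.] Y [76. 82.] Z [66. 74.]
-10 66 x [-26.  22.] yclosed [64. 69. 74.] Y [67. 78.] Z [57. 65.]
side0 332
100 25 x [-14.   2.] yclosed [29. 50. 72.] Y [ 78. 117.] Z [157. 175.]
90 35 x [-14.   5.] yclosed [28. 39. 70.] Y [ 74. 114.] Z [151. 172.]
80 14 x [-13.   2.] yclosed [30. 64. 67.] Y [ 75. 107.] Z [142. 163.]
70 25 x [-22.   2.] yclosed [61. 67. 79.] Y [ 98. 11
[... 699 characters left out ...]
Z [161. 173.]
80 23 x [-9.  6.] yclosed [31. 32. 66.] Y [ 76. 106.] Z [143. 163.]
70 243 x [-19.  14.] yclosed [67. 70. 78.] Y [102. 113.] Z [131. 137.]
60 138 x [-18.  15.] yclosed [67. 69. 70.] Y [ 98. 103.] Z [121. 130.]
50 118 x [-19.  15.] yclosed [67. 69. 71.] Y [ 93. 100.] Z [113. 121.]
40 185 x [-13.  10.] yclosed [67. 68. 69.] Y [90. 94.] Z [103. 112.]
30 171 x [-13.  10.] yclosed [67. 68. 69.] Y [86. 90.] Z [ 94. 103.]
20 156 x [-13.  10.] yclosed [67. 68. 69.] Y [82. 86.] Z [85. 94.]
10 139 x [-13.  10.] yclosed [67. 68. 69.] Y [78. 83.] Z [76. 85.]
0 131 x [-13.   9.] yclosed [67. 68. 69.] Y [74. 78.] Z [67. 75.]
-10 328 x [-26.  22.] yclosed [62. 68. 73.] Y [66. 77.] Z [58. 66.]
```

```bash
python3 -c "
import cv2,numpy as np
a=[cv2.resize(cv2.imread('pics/clip_%s.png'%n),(265,400)) for n in('scene0','wrist2','side0')]
cv2.imwrite('pics/clips.png',np.hstack(a))"
```

```text
(no output)
```

View pics/clips.png

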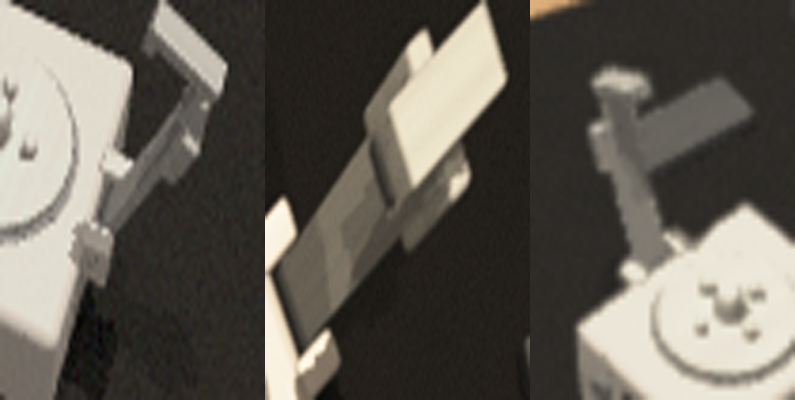

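The clip's pad face sits at r≈79–80 and its head spans r≈31–73 up to z≈0.174, which matches the description. I'll ease off the pressure, release and lift.

```bash

python3 -m pendant '[{"rx":0,"ry":0,"rz":0,"tx":0,"ty":0,"tz":-1,"jaw":0},{"rx":0,"ry":0,"rz":0,"tx":0,"ty":0,"tz":0,"jaw":40},{"rx":0,"ry":0,"rz":0,"tx":0,"ty":0,"tz":0,"jaw":40},{"rx":0,"ry":0,"rz":0,"tx":0,"ty":0,"tz":0,"jaw":40},{"rx":0,"ry":0,"rz":0,"tx":0,"ty":0,"tz":0,"jaw":40},{"rx":0,"ry":0,"rz":0,"tx":0,"ty":0,"tz":-8,"jaw":40},{"rx":0,"ry":0,"rz":0,"tx":0,"ty":0,"tz":-20,"jaw":40},{"rx":0,"ry":0,"rz":0,"tx":0,"ty":0,"tz":-30,"jaw":40},{"rx":0,"ry":0,"rz":0,"tx":0,"ty":0,"tz":-30,"jaw":40},{"rx":0,"ry":0,"rz":0,"tx":0,"ty":0,"tz":0,"jaw":0},{"rx":0,"ry":0,"rz":0,"tx":0,"ty":0,"tz":0,"jaw":0}]'
python3 - <<'E'
from h import *
for n in('scene','side','wrist'):
  c=cam(n); save(c,n+'7.png'); np.savez(n+'7.npz',**c); W=cloud(c)
  near=np.linalg.norm(W[...,:2]-[.575,.126],axis=-1)<.047
  B=W[near&(W[...,2]>.176)&(W[...,2]<.19)];L=W[near&(W[...,2]>.145)&(W[...,2]<.1565)]
  print(n,'bar',len(B),np.median(B[:,2]) if len(B) else 0,'lid',len(L),np.median(L[:,2]) if len(L) else 0)
  if len(L)>20:
    A=np.c_[L[:,:2]-[.575,.126],np.ones(len(L))];s=np.linalg.lstsq(A,L[:,2],rcond=None)[0];print('tilt deg',np.degrees(s[:2]),s[2])
c=dict(np.load('side7.npz'))
cv2.imwrite('pics/crop_s7.png',cv2.resize(c['img'][:,:,::-1][90:230,190:330],None,fx=5,fy=4.2,interpolation=cv2.INTER_CUBIC))
E
```

```text
time_s: 12.58
tool_pos: [0.577, 0.1268, 0.2623]
tool_rot: [180.0, 0.3, -167.7]
force: [-0.1, 0.2, -0.7]
grip_width: 0.0328
scene bar 152 0.18142552239758136 lid 938 0.15128458244779036
tilt deg [ 0.22683284 -0.412421  ] 0.15182716651713066
side bar 81 0.18235640505491113 lid 329 0.15271108685983803
tilt deg [0.44682817 0.25636985] 0.15260467015770174
wrist bar 980 0.18369027791861997 lid 4587 0.15295225998520118
tilt deg [0.12444711 0.0273382 ] 0.1530816731969046
```

View pics/crop_s7.png

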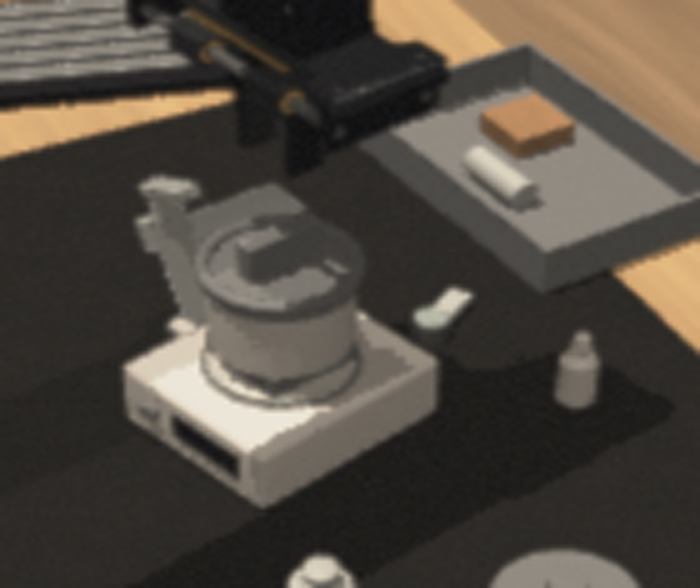

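View pics/scene7.png

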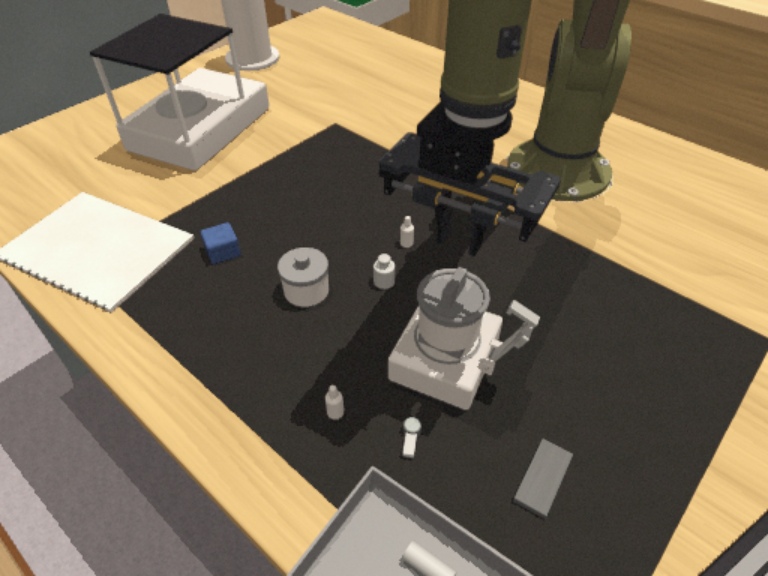

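The jar is seated flat: lid flat at z≈0.1525 (expected 0.152), bar top 0.183, tilt under 0.5°. In the scene view everything else is unchanged and the clip is still open at (520,325). Next I turn the closed gripper and go outside the clip.

```bash

python3 -m pendant '[{"rx":0,"ry":0,"rz":-6.7,"tx":0,"ty":0,"tz":0,"jaw":0},{"rx":0,"ry":0,"rz":-6.7,"tx":0,"ty":0,"tz":0,"jaw":0},{"rx":0,"ry":0,"rz":-6.7,"tx":0,"ty":0,"tz":0,"jaw":0},{"rx":0,"ry":0,"rz":-6.7,"tx":0,"ty":0,"tz":0,"jaw":0},{"rx":0,"ry":0,"rz":-6.7,"tx":0,"ty":0,"tz":0,"jaw":0},{"rx":0,"ry":0,"rz":-6.7,"tx":0,"ty":0,"tz":0,"jaw":0},{"rx":0,"ry":0,"rz":-6.7,"tx":0,"ty":0,"tz":0,"jaw":0},{"rx":0,"ry":0,"rz":-6.7,"tx":0,"ty":0,"tz":0,"jaw":0},{"rx":0,"ry":0,"rz":-6.7,"tx":0,"ty":0,"tz":0,"jaw":0},{"rx":0,"ry":0,"rz":-6.7,"tx":0,"ty":0,"tz":0,"jaw":0},{"rx":0,"ry":0,"rz":-6.7,"tx":0,"ty":0,"tz":0,"jaw":0},{"rx":0,"ry":0,"rz":-6.7,"tx":0,"ty":0,"tz":0,"jaw":0},{"rx":0,"ry":0,"rz":-6.7,"tx":0,"ty":0,"tz":0,"jaw":0},{"rx":0,"ry":0,"rz":-6.7,"tx":0,"ty":0,"tz":0,"jaw":0},{"rx":0,"ry":0,"rz":0,"tx":0,"ty":0,"tz":0,"jaw":0}]'
python3 -m pendant '[{"rx":0,"ry":0,"rz":0,"tx":-28,"ty":0,"tz":0,"jaw":0},{"rx":0,"ry":0,"rz":0,"tx":-28,"ty":0,"tz":0,"jaw":0},{"rx":0,"ry":0,"rz":0,"tx":-28,"ty":0,"tz":0,"jaw":0},{"rx":0,"ry":0,"rz":0,"tx":-28,"ty":0,"tz":0,"jaw":0},{"rx":0,"ry":0,"rz":0,"tx":-28,"ty":2,"tz":0,"jaw":0},{"rx":0,"ry":6.5,"rz":0,"tx":0,"ty":0,"tz":0,"jaw":0},{"rx":0,"ry":7,"rz":0,"tx":0,"ty":0,"tz":0,"jaw":0},{"rx":0,"ry":6.5,"rz":0,"tx":0,"ty":0,"tz":0,"jaw":0},{"rx":0,"ry":0,"rz":0,"tx":0,"ty":0,"tz":0,"jaw":0},{"rx":0,"ry":0,"rz":0,"tx":0,"ty":0,"tz":0,"jaw":0}]'
python3 -c "
from cell import env
o=env.get_obs();print(o['qpos'],o['force'])"
```

```text
time_s: 13.98
tool_pos: [0.5712, 0.1277, 0.2385]
tool_rot: [177.9, -1.4, -93.4]
force: [0.3, 0.4, 0.1]
grip_width: 0.001
time_s: 14.82
tool_pos: [0.5779, 0.2689, 0.2338]
tool_rot: [177.8, -21.7, -92.6]
force: [0.8, -0.3, 0.6]
grip_width: 0.0009
[-13.00786694  31.41079837 -34.62703899  73.01004309  29.89816222
  98.63862807 130.48993531] [ 0.84431186 -0.33477094  0.6116352 ]
```

The turn fell short because joint 7 is near its limit (130°). I'll back off, raise, and turn the other way to use the opposite face, which also points the wrist camera at the clip.

```bash

python3 -m pendant '[{"rx":0,"ry":-6.5,"rz":0,"tx":-10,"ty":0,"tz":-10,"jaw":0},{"rx":0,"ry":-7,"rz":0,"tx":-10,"ty":0,"tz":-10,"jaw":0},{"rx":0,"ry":-6.5,"rz":0,"tx":0,"ty":0,"tz":-10,"jaw":0},{"rx":0,"ry":0,"rz":6.5,"tx":0,"ty":0,"tz":0,"jaw":0},{"rx":0,"ry":0,"rz":6.5,"tx":0,"ty":0,"tz":0,"jaw":0},{"rx":0,"ry":0,"rz":6.5,"tx":0,"ty":0,"tz":0,"jaw":0},{"rx":0,"ry":0,"rz":6.5,"tx":0,"ty":0,"tz":0,"jaw":0},{"rx":0,"ry":0,"rz":6.5,"tx":0,"ty":0,"tz":0,"jaw":0},{"rx":0,"ry":0,"rz":6.5,"tx":0,"ty":0,"tz":0,"jaw":0},{"rx":0,"ry":0,"rz":6.5,"tx":0,"ty":0,"tz":0,"jaw":0},{"rx":0,"ry":0,"rz":6.5,"tx":0,"ty":0,"tz":0,"jaw":0},{"rx":0,"ry":0,"rz":6.5,"tx":0,"ty":0,"tz":0,"jaw":0},{"rx":0,"ry":0,"rz":6.5,"tx":0,"ty":0,"tz":0,"jaw":0},{"rx":0,"ry":0,"rz":6.5,"tx":0,"ty":0,"tz":0,"jaw":0},{"rx":0,"ry":0,"rz":6.5,"tx":0,"ty":0,"tz":0,"jaw":0},{"rx":0,"ry":0,"rz":0,"tx":0,"ty":0,"tz":0,"jaw":0}]'
python3 -c "
from cell import env
o=env.get_obs();print(o['qpos'],o['force'])"
```

```text
time_s: 16.15
tool_pos: [0.5832, 0.2899, 0.2598]
tool_rot: [-178.8, -2.0, -172.1]
force: [-0.2, -0.4, -0.3]
grip_width: 0.0003
[ -8.85527635  21.91901561 -27.1788276   77.97092726  10.03808494
  84.76501908  62.23761059] [-0.22259396 -0.36848739 -0.28818049]
```

```bash

python3 -m pendant '[{"rx":0,"ry":0,"rz":6.3,"tx":0,"ty":0,"tz":0,"jaw":0},{"rx":0,"ry":0,"rz":6.3,"tx":0,"ty":0,"tz":0,"jaw":0},{"rx":0,"ry":0,"rz":6.3,"tx":0,"ty":0,"tz":0,"jaw":0},{"rx":0,"ry":0,"rz":6.3,"tx":0,"ty":0,"tz":0,"jaw":0},{"rx":0,"ry":0,"rz":6.3,"tx":0,"ty":0,"tz":0,"jaw":0},{"rx":0,"ry":0,"rz":6.3,"tx":0,"ty":0,"tz":0,"jaw":0},{"rx":0,"ry":0,"rz":6.3,"tx":0,"ty":0,"tz":0,"jaw":0},{"rx":0,"ry":0,"rz":6.3,"tx":0,"ty":0,"tz":0,"jaw":0},{"rx":0,"ry":0,"rz":6.3,"tx":0,"ty":0,"tz":0,"jaw":0},{"rx":0,"ry":0,"rz":6.3,"tx":0,"ty":0,"tz":0,"jaw":0},{"rx":0,"ry":0,"rz":6.3,"tx":0,"ty":0,"tz":0,"jaw":0},{"rx":0,"ry":0,"rz":6.3,"tx":0,"ty":0,"tz":0,"jaw":0},{"rx":0,"ry":0,"rz":6.3,"tx":0,"ty":0,"tz":0,"jaw":0},{"rx":0,"ry":0,"rz":0,"tx":0,"ty":0,"tz":0,"jaw":0},{"rx":0,"ry":0,"rz":0,"tx":0,"ty":0,"tz":0,"jaw":0}]'
python3 - <<'E'
from h import *
c=cam('wrist'); save(c,'wrist8.png'); np.savez('wrist8.npz',**c)
o=env.get_obs();print(o['tool_pos'],o['tool_rot'],o['qpos'])
E
```

```text
time_s: 17.4
tool_pos: [0.5826, 0.2913, 0.2595]
tool_rot: [-177.8, 0.9, 106.6]
force: [-0.2, 0.1, 0.4]
grip_width: 0.0002
[0.58237903 0.29169239 0.25930092] [-177.76214577    0.86572473  106.6284736 ] [-17.51011992  20.58856189 -15.49789282  78.28784522   5.65406937
  84.2394865  -16.2496059 ]
```

View pics/wrist8.png

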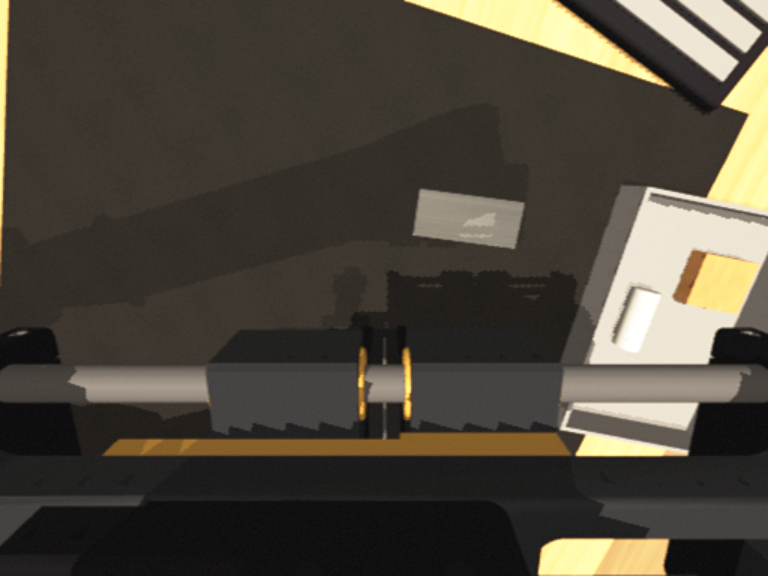

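```bash

python3 -m pendant '[{"rx":0,"ry":0,"rz":0.5,"tx":-6,"ty":-18,"tz":0,"jaw":0},{"rx":-2.2,"ry":0,"rz":0,"tx":-6,"ty":-18,"tz":0,"jaw":0},{"rx":0,"ry":0,"rz":0,"tx":-5,"ty":-19,"tz":0,"jaw":0},{"rx":0,"ry":-6.5,"rz":0,"tx":0,"ty":0,"tz":0,"jaw":0},{"rx":0,"ry":-6.5,"rz":0,"tx":0,"ty":0,"tz":0,"jaw":0},{"rx":0,"ry":-6,"rz":0,"tx":0,"ty":0,"tz":0,"jaw":0},{"rx":0,"ry":0,"rz":0,"tx":0,"ty":0,"tz":0,"jaw":0},{"rx":0,"ry":0,"rz":0,"tx":0,"ty":0,"tz":0,"jaw":0}]'
python3 -c "
from cell import env
o=env.get_obs();print(o['qpos'],o['force'])"
```

```text
time_s: 18.12
tool_pos: [0.5328, 0.2629, 0.2597]
tool_rot: [-179.7, 19.8, 106.4]
force: [-0.6, -1.4, 0.7]
grip_width: 0.0006
[-25.7659269   16.43036701 -16.94504314  85.97301878  22.30406631
  87.80160612 -28.82984324] [-0.57687078 -1.44184035  0.67133521]
```

```bash

python3 -m pendant '[{"rx":0,"ry":0,"rz":0,"tx":9,"ty":0,"tz":25,"jaw":0},{"rx":0,"ry":0,"rz":0,"tx":9,"ty":0,"tz":25,"jaw":0},{"rx":0,"ry":0,"rz":0,"tx":9,"ty":0,"tz":25,"jaw":0},{"rx":0,"ry":0,"rz":0,"tx":9,"ty":0,"tz":25,"jaw":0},{"rx":0,"ry":0,"rz":0,"tx":9,"ty":0,"tz":25,"jaw":0},{"rx":0,"ry":0,"rz":0,"tx":0,"ty":0,"tz":0,"jaw":0},{"rx":0,"ry":0,"rz":0,"tx":0,"ty":0,"tz":0,"jaw":0}]'
python3 - <<'E'
from h import *
for n in('scene','side'):
  c=cam(n); np.savez(n+'9.npz',**c)
o=env.get_obs();print(o['tool_pos'],o['tool_rot'],o['qpos'],o['force'])
s=dict(np.load('scene9.npz'))['img'][170:290,260:390,::-1];d=dict(np.load('side9.npz'))['img'][90:210,190:320,::-1]
cv2.imwrite('pics/c9.png',cv2.resize(np.hstack([s,d]),None,fx=3,fy=4,interpolation=cv2.INTER_CUBIC))
q=o['tool_pos'][:2]-[.5733,.1256];y=np.radians(16.1);print('X,Y',q@[np.cos(y),np.sin(y)],q@[-np.sin(y),np.cos(y)])
E
```

```text
time_s: 18.7
tool_pos: [0.5341, 0.2583, 0.1272]
tool_rot: [-179.7, 19.9, 105.9]
force: [-0.3, 0.5, 1.7]
grip_width: 0.0007
[0.53527008 0.26041928 0.12983315] [179.93155355  19.83073591 105.86543448] [-25.97944646  21.63220749 -16.38081978  94.68934846  24.66730974
  74.98883652 -34.53161723] [ 0.12363489  0.68346583 -0.19261368]
X,Y 0.0008490104749969008 0.14007780657479568
```

View pics/c9.png

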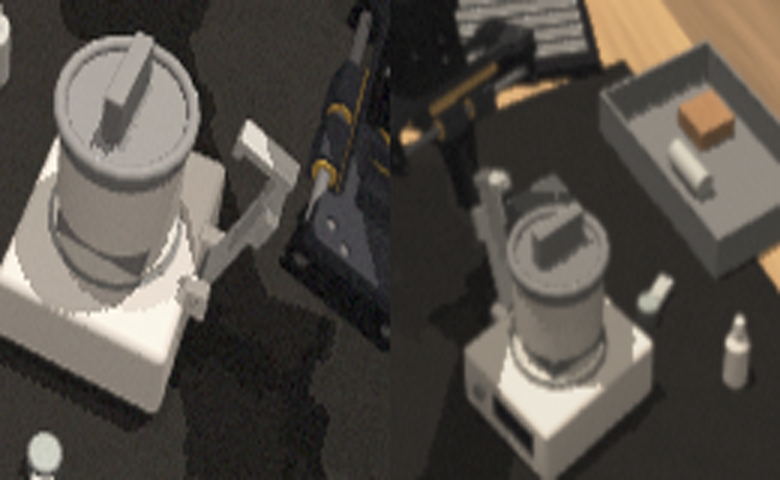

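The gripper stands outside the clip in both views, clear of its head. I'll push inward gradually and watch the force.

```bash

python3 -m pendant '[{"rx":0,"ry":0,"rz":0,"tx":-5,"ty":0,"tz":0.8,"jaw":0},{"rx":0,"ry":0,"rz":0,"tx":-5,"ty":0,"tz":0.8,"jaw":0},{"rx":0,"ry":0,"rz":0,"tx":-5,"ty":0,"tz":0.8,"jaw":0},{"rx":0,"ry":0,"rz":0,"tx":0,"ty":0,"tz":0,"jaw":0}]'
python3 -m pendant '[{"rx":0,"ry":0,"rz":0,"tx":-3,"ty":0,"tz":0.5,"jaw":0},{"rx":0,"ry":0,"rz":0,"tx":-3,"ty":0,"tz":0.5,"jaw":0},{"rx":0,"ry":0,"rz":0,"tx":-3,"ty":0,"tz":0.5,"jaw":0},{"rx":0,"ry":0,"rz":0,"tx":0,"ty":0,"tz":0,"jaw":0}]'
python3 -m pendant '[{"rx":0,"ry":0,"rz":0,"tx":-3,"ty":0,"tz":0.5,"jaw":0},{"rx":0,"ry":0,"rz":0,"tx":-3,"ty":0,"tz":0.5,"jaw":0},{"rx":0,"ry":0,"rz":0,"tx":0,"ty":0,"tz":0,"jaw":0}]'
python3 - <<'E'
from h import *
for n in('scene','side'):
  c=cam(n); np.savez(n+'10.npz',**c)
o=env.get_obs()
s=dict(np.load('scene10.npz'))['img'][170:290,260:390,::-1];d=dict(np.load('side10.npz'))['img'][90:210,190:320,::-1]
cv2.imwrite('pics/c10.png',cv2.resize(np.hstack([s,d]),None,fx=3,fy=4,interpolation=cv2.INTER_CUBIC))
q=o['tool_pos'][:2]-[.5733,.1256];y=np.radians(16.1);print('X,Y',q@[np.cos(y),np.sin(y)],q@[-np.sin(y),np.cos(y)])
E
```

```text
time_s: 19.13
tool_pos: [0.5389, 0.2453, 0.1318]
tool_rot: [180.0, 19.9, 105.9]
force: [0.1, 0.3, -0.3]
grip_width: 0.0002
time_s: 19.47
tool_pos: [0.5404, 0.2373, 0.1323]
tool_rot: [-179.9, 19.9, 106.0]
force: [-0.2, 0.7, 0.7]
grip_width: 0.0007
time_s: 19.72
tool_pos: [0.5421, 0.2315, 0.1334]
tool_rot: [-179.9, 19.9, 106.0]
force: [0.7, -0.3, 0.4]
grip_width: 0.0006
X,Y -0.0006568854066675486 0.11099848123448261
```

View pics/c10.png

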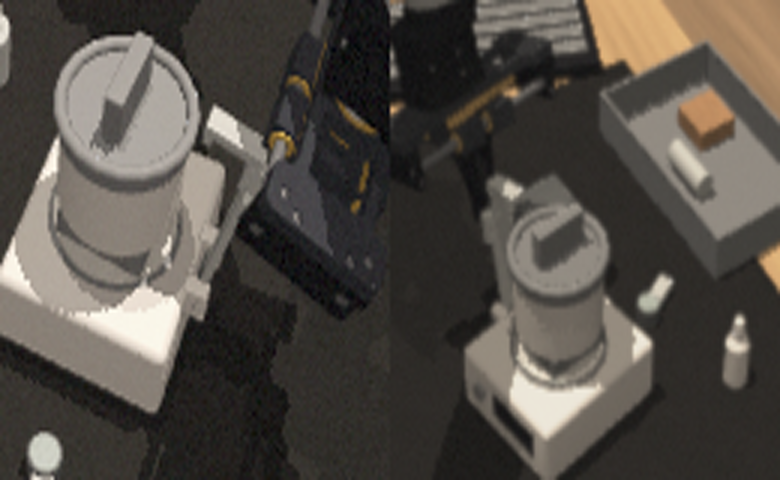

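The clip is turning in with the finger on its pad and little force so far.

```bash

python3 -m pendant '[{"rx":0,"ry":0,"rz":0,"tx":-3,"ty":0,"tz":0.5,"jaw":0},{"rx":0,"ry":0,"rz":0,"tx":-3,"ty":0,"tz":0.5,"jaw":0},{"rx":0,"ry":0,"rz":0,"tx":0,"ty":0,"tz":0,"jaw":0}]'
python3 -m pendant '[{"rx":0,"ry":0,"rz":0,"tx":-2,"ty":0,"tz":0.3,"jaw":0},{"rx":0,"ry":0,"rz":0,"tx":-2,"ty":0,"tz":0.3,"jaw":0},{"rx":0,"ry":0,"rz":0,"tx":0,"ty":0,"tz":0,"jaw":0}]'
python3 -m pendant '[{"rx":0,"ry":0,"rz":0,"tx":-2,"ty":0,"tz":0.3,"jaw":0},{"rx":0,"ry":0,"rz":0,"tx":0,"ty":0,"tz":0,"jaw":0},{"rx":0,"ry":0,"rz":0,"tx":0,"ty":0,"tz":0,"jaw":0}]'
```

```text
time_s: 20.07
tool_pos: [0.5438, 0.2257, 0.1345]
tool_rot: [-179.9, 19.9, 106.0]
force: [0.4, 0.1, 1.1]
grip_width: 0.0005
time_s: 20.32
tool_pos: [0.5443, 0.2237, 0.1351]
tool_rot: [-179.9, 19.8, 106.1]
force: [-1.4, 3.6, -0.4]
grip_width: 0.0002
time_s: 20.57
tool_pos: [0.5456, 0.2192, 0.1356]
tool_rot: [-179.9, 20.0, 106.0]
force: [0.4, -0.4, 0.1]
grip_width: 0.0002
```

```bash

python3 -m pendant '[{"rx":0,"ry":0,"rz":0,"tx":-2,"ty":0,"tz":0.5,"jaw":0},{"rx":0,"ry":0,"rz":0,"tx":0,"ty":0,"tz":0,"jaw":0},{"rx":0,"ry":0,"rz":0,"tx":0,"ty":0,"tz":0,"jaw":0}]'
python3 - <<'E'
from h import *
o=env.get_obs();print(o['tool_pos'],o['force'])
q=o['tool_pos'][:2]-[.5733,.1256];y=np.radians(16.1);print('X,Y',q@[np.cos(y),np.sin(y)],q@[-np.sin(y),np.cos(y)])
E
```

```text
time_s: 20.82
tool_pos: [0.5459, 0.2182, 0.1357]
tool_rot: [-179.9, 19.9, 106.0]
force: [-0.3, 0.2, -0.5]
grip_width: 0.0006
[0.54585061 0.21815291 0.13571682] [-0.29450477  0.18361201 -0.45009308]
X,Y -0.000706526932336746 0.09653502252103309
```

```bash
cat > look.py <<'E'
from h import *
import sys
k=sys.argv[1]
for n in('scene','side'):
  c=cam(n); np.savez(n+k+'.npz',**c); save(c,n+k+'.png')
  W=cloud(c);q=W[...,:2]-[.5733,.1256];y=np.radians(16.1);X=q@[np.cos(y),np.sin(y)];Y=q@[-np.sin(y),np.cos(y)];Z=W[...,2]
  m=(np.abs(X)<.012)&(Y>.0)&(Y<.13)&(Z>.159)&(Z<.178); P=np.c_[X[m],Y[m],Z[m]]*1000
  m2=m&(Y>.055);
  if m.any(): print(n,len(P),'head Y',np.percentile(P[:,1],[2,50,98]).round(1),'z',np.percentile(P[:,2],[2,50,98]).round(1))
s=dict(np.load('scene%s.npz'%k))['img'][170:290,260:390,::-1];d=dict(np.load('side%s.npz'%k))['img'][90:210,190:320,::-1]
cv2.imwrite('pics/c%s.png'%k,cv2.resize(np.hstack([s,d]),None,fx=3,fy=4,interpolation=cv2.INTER_CUBIC))
E
python3 look.py 11
```

```text
scene 193 head Y [ 6.9 53.7 75.8] z [159.7 166.  173.7]
side 116 head Y [ 35.1  67.7 111.1] z [159.5 167.  177. ]
```

View pics/c11.png

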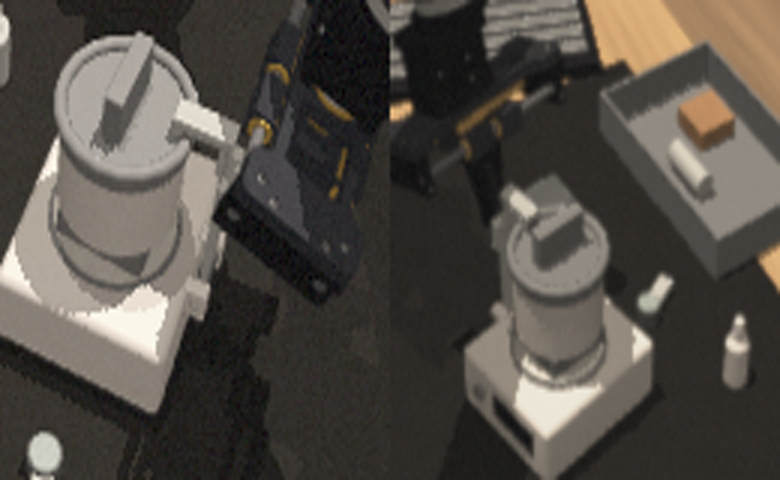

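The head lies over the bead, and the force peaked then fell to zero, as a snap would. I'll press slightly further to confirm, then withdraw.

```bash

python3 -m pendant '[{"rx":0,"ry":0,"rz":0,"tx":-2,"ty":0,"tz":0.5,"jaw":0},{"rx":0,"ry":0,"rz":0,"tx":0,"ty":0,"tz":0,"jaw":0},{"rx":0,"ry":0,"rz":0,"tx":0,"ty":0,"tz":0,"jaw":0}]'
python3 -m pendant '[{"rx":0,"ry":0,"rz":0,"tx":-1.5,"ty":0,"tz":0.5,"jaw":0},{"rx":0,"ry":0,"rz":0,"tx":0,"ty":0,"tz":0,"jaw":0},{"rx":0,"ry":0,"rz":0,"tx":0,"ty":0,"tz":0,"jaw":0}]'
```

```text
time_s: 21.17
tool_pos: [0.5463, 0.2169, 0.136]
tool_rot: [-179.9, 19.9, 106.0]
force: [0.2, 1.3, -0.4]
grip_width: 0.0003
time_s: 21.42
tool_pos: [0.5467, 0.2155, 0.1361]
tool_rot: [-179.9, 19.9, 106.0]
force: [0.1, 0.6, 0.0]
grip_width: 0.0003
```

```bash

python3 -m pendant '[{"rx":0,"ry":0,"rz":0,"tx":-1.5,"ty":0,"tz":0.5,"jaw":0},{"rx":0,"ry":0,"rz":0,"tx":0,"ty":0,"tz":0,"jaw":0},{"rx":0,"ry":0,"rz":0,"tx":0,"ty":0,"tz":0,"jaw":0}]'
python3 -m pendant '[{"rx":0,"ry":0,"rz":0,"tx":-1.5,"ty":0,"tz":0.5,"jaw":0},{"rx":0,"ry":0,"rz":0,"tx":0,"ty":0,"tz":0,"jaw":0},{"rx":0,"ry":0,"rz":0,"tx":0,"ty":0,"tz":0,"jaw":0}]'
```

```text
time_s: 21.67
tool_pos: [0.547, 0.2146, 0.1361]
tool_rot: [-179.9, 19.8, 106.0]
force: [-0.8, 2.2, -0.1]
grip_width: 0.0008
time_s: 21.92
tool_pos: [0.5472, 0.2139, 0.1361]
tool_rot: [-179.9, 19.8, 106.1]
force: [-2.3, 5.1, 0.8]
grip_width: 0.0006
```

```bash

python3 -m pendant '[{"rx":0,"ry":0,"rz":0,"tx":5,"ty":0,"tz":-1.5,"jaw":0},{"rx":0,"ry":0,"rz":0,"tx":15,"ty":0,"tz":-5,"jaw":0},{"rx":0,"ry":0,"rz":0,"tx":25,"ty":0,"tz":-9,"jaw":0},{"rx":0,"ry":0,"rz":0,"tx":25,"ty":0,"tz":-9,"jaw":0},{"rx":0,"ry":0,"rz":0,"tx":0,"ty":0,"tz":-30,"jaw":0},{"rx":0,"ry":0,"rz":0,"tx":0,"ty":0,"tz":-30,"jaw":0},{"rx":0,"ry":0,"rz":0,"tx":0,"ty":0,"tz":-30,"jaw":0},{"rx":0,"ry":0,"rz":0,"tx":0,"ty":0,"tz":0,"jaw":0},{"rx":0,"ry":0,"rz":0,"tx":0,"ty":0,"tz":0,"jaw":0},{"rx":0,"ry":0,"rz":0,"tx":0,"ty":0,"tz":0,"jaw":0}]'
python3 look.py 12
python3 - <<'E'
from h import *
for n in('scene','side'):
  c=dict(np.load(n+'12.npz'));c['f']=float(c['f']); W=cloud(c); d=W[...,:2]-[.5745,.126]
  y=np.radians(16.1);Yc=d@[-np.sin(y),np.cos(y)]
  near=(np.linalg.norm(d,axis=-1)<.047)&(Yc<.02)
  L=W[near&(W[...,2]>.145)&(W[...,2]<.1565)];A=np.c_[L[:,:2]-[.5745,.126],np.ones(len(L))];s=np.linalg.lstsq(A,L[:,2],rcond=None)[0];print(n,len(L),np.median(L[:,2]),'tilt',np.degrees(s[:2]))
  a=dict(np.load(n+'0.npz'))['img'].astype(int);b=c['img'].astype(int)
E
```

```text
time_s: 22.75
tool_pos: [0.5187, 0.3128, 0.2192]
tool_rot: [-179.8, 20.0, 106.0]
force: [-0.8, 0.6, -1.1]
grip_width: 0.0006
scene 200 head Y [ 6.8 52.9 76. ] z [160.  166.1 173.1]
side 72 head Y [33.3 51.  74.9] z [161.  166.4 170.8]
scene 658 0.15123215000522394 tilt [ 0.44452216 -1.04780649]
side 253 0.152312546709503 tilt [-0.34674555 -0.04043029]
```

View pics/c12.png

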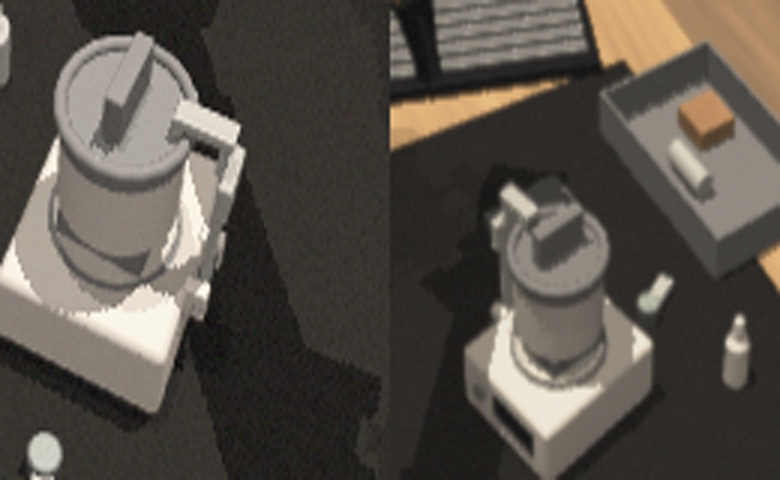

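View pics/scene12.png

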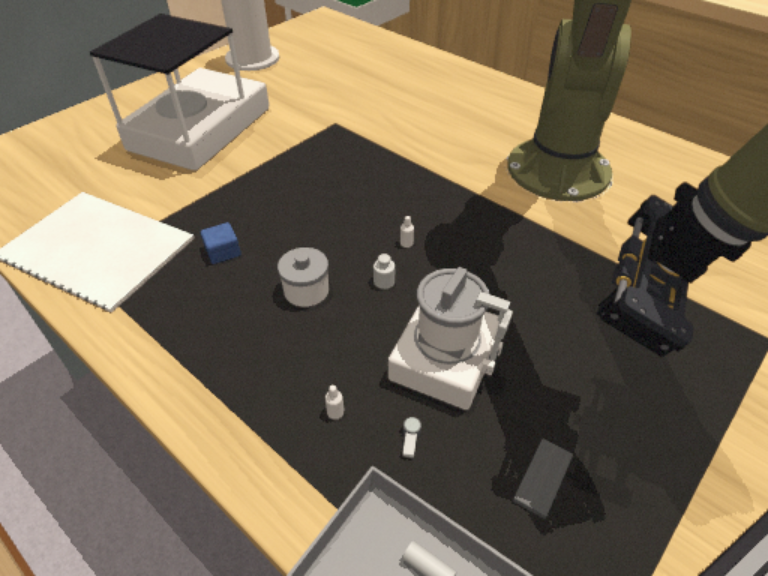

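The clip stays in with the robot clear (head at r≈33–75 mm, level). The lid is at z 0.151–0.152, and the bystanders sit at the same pixels as at the start.

```bash
python3 -c "
from cell import env
print(env.get_obs()['time_s'],env.get_obs()['force']); print(env.sign_off())"
```

```text
22.85 [ 0.14607318  0.68732267 -0.50227049]
the job is handed in; nothing more can be done
None
```

The jar is back on the machine with the clip snapped over its lid, and I handed the job in at 22.9 s.

**Seating:** I gripped the jar by its bar and turned it about 43° in the air to the measured peg angle, roughly 12° (mod 90). I lowered it until it stopped 66 mm above its desk height, so it went home without any searching turn on the pegs. The last press was about 11 N. The lid then measured 0.151–0.153 m high, against 0.152 m expected.

**Clip:** I pushed the thumb pad in with the closed fingers. The force rose to about 4 N and dropped to zero as the clip snapped, then rose to about 5.6 N when I pressed on to the stop. After I withdrew, the head stayed over the rim in both fixed camera views. I could not read the hinge angle directly.

**Checks that disagreed or failed:**
- **Tilt:** the last fit from the scene camera gave about 1° of jar tilt. The side camera gave 0.35° then, and the wrist camera gave about 0.1° before clipping. I put the difference down to depth noise.
- **Turning the gripper:** my first turn towards the clip fell short near joint 7's limit. I backed off and turned the other way, touching nothing.
- **Other things on the desk:** they looked unmoved in the last scene picture. I compared that by eye only.

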